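Hold a pressing block flush on a tilted bonding jig

ROBOT

A 6-joint arm with a two-finger parallel gripper is mounted at the origin on the work surface. World frame = base frame: x ahead of the robot, y to its left, z up, the work surface at z = 0. Lengths are in mm, angles in rad, forces in N, time in s.
With the tool pointing down it reaches from about 275 to 750 mm from the base axis. Payload 10.2 kg.
Tool frame: the origin (TCP) lies at the very end of the fingers, on their centre line; the grasp point (between the pads) lies behind it (ctrl.grasp_offset is the z of the grasp point in the tool frame, in mm); z points along the fingers, y is the direction in which the jaws open and shut (so a half turn about z gives the same grasp; the last joint's range is limited). The gripper opens to 85 mm and grips with 20 to 120 N. Pads are 22 mm wide; open, the fingers measure 114 mm over their backs; the gripper's body (76 mm by 85 mm) begins 54 mm behind the grasp point. The pads swing forward as they close: fully open they stand 13 mm farther back than shut.
Start: joints at [1.001, 0.313, 1.498, -0, 1.331, -0.223], TCP at [178.455, 493.746, 231.294] pointing down, gripper open.
Joint ranges: [-2.94, 2.94], [-0.97, 2.17], [0.19, 2.56], [-1.23, 4.37], [0.02, 3.11], [-2.88, 2.88]. Speed limits (rad/s): [2.39, 2.39, 3.01, 3.14, 3.14, 3.14].

INTERFACE

Orientations are given as a unit quaternion [w, x, y, z].
In Python, from rig import ctrl, capture, job gives the robot as it stands. The module is installed in compiled form; this text tells all that it offers.
- The arm moves only by the tool move_arm, never from a script. Its argument "series" is a list of rows, each a list of 7 numbers: the turn, a rotation vector about the tool's x, y, z in rad, then the shift along the tool's x, y, z in cm, then the opening, from 0 (shut) to 1 (fully open). A call has 1 to 5 rows; each row is the pose to reach, as a shift and turn from the pose measured when the call began, along the tool's axes at that moment; what a row does not reach only later rows make up. A row lasts 1/12 s, in which the tool goes at most 41.7 mm and 7.16 degrees, less where a joint would pass 70% of its speed; a pose out of reach is approached as far as the arm can. A call with a gripper value outside its range is refused whole. The fingers move at their own pace and stop on an object; "grip_force" is the grip in N (left out, the last holds). Time passes only in rows, so rows that repeat a pose let the fingers close. It gives the time, the measured TCP pose, the force and the opening at its end, in the units of the state.
- ctrl.sense(): the state, without advancing time (a new reading comes with each control period).
- capture(name): name is "side" or "top" or "wrist"; returns a dict with "frame" (420x560x3 uint8, red, green, blue), "mtx" (3x3 intrinsics, pixels), "R" (3x3) and "t" (3): a world point X has camera coordinates R X + t. Camera axes: x right, y down, z forward; pixel columns grow to the right and rows downward; lengths in mm; the calibration is good to about 2 mm. The wrist camera is an equidistant fisheye: a pixel r from the principal point sees the ray r / f radians off the axis. A picture is of the moment at which its call begins. There is no depth.
- job.finish_job(): hands the job in, once; it reports no verdict.
The state is a dict: "time_s": time; "joints": joint angles; "dq": joint speeds; "tau": joint torques, N m; "eef_pos": TCP position; "ee_rot": TCP orientation; "force": force on the tool from outside, world axes, zero at the start; "wrist_torque": the same for the moment, N m; "grip_width": opening from 0.0 (shut) to 1.0 (fully open).
Only numpy, scipy, OpenCV 4.12 (cv2) and the standard library are available. Lean on these libraries where they do the work, as an engineer would, in place of code of your own. Each camera call takes 0.05 s, during which the arm holds its last target.

TASK

The jeweller's pressing block has toppled over: stand it upright on its metal sole on the bench and let go of it. Then take it by its wooden handle, tilt it to match the sloped pad of the bonding jig and lay the whole sole flush, centred and square on the pad (the block's long side along the pad's long side), pressing gently until the sprung pad has sunk about halfway, and finish while still holding it pressed there. Leave the jig's tilt and place as they are and do not knock the other things on the bench about.

Things in the scene. Friction and masses are not known exactly. Their poses are not given: they have to be found in the camera images.
- block: Pressing block, 0.2-0.34 kg: steel sole 44 (x) x 64 (y) x 10 mm, square beech handle 26 x 26 mm at its centre, 10 to 90 mm above the underside. Origin: centre of the underside; z runs up the handle. It starts toppled on its +x side, handle pointing away from the robot (within 40 deg) and dipping 6 deg. Let go within 45 deg of upright, an edge on the bench, it rocks upright.
- block_grip (a point): Point on the axis of the block's handle, 70 mm above the sole's underside (20 mm below the handle's end); axes as the block's.
- jig: Jig fixed to the bench: steel base 130 (x) x 140 (y) x 12 mm, two cheeks 80 mm high (outer faces y = +-67, clamp knob to y = +81 mm). Between them an aluminium table 90 x 108 x 10 mm, tilted on a level hinge along y, 68 mm above the bench, carries the brass pad. Origin: centre of the base's underside. The slope faces the jig's -x side, roughly to the robot.
- jig_tilt (a joint): Tilt of the jig's table in rad: 0 level, growing as the table's -x edge goes down (the face leans towards the jig's -x). Between 0.2 and 0.5 at the start and clamped stiffly (it yields only beyond 5 N m); to be left alone.
- pad (a joint): How far the sprung pad is pushed in along the face's normal, in m: 0 free, 0.008 fully in. The spring needs 2 N to start and 2 N more for each mm (10 N at 4 mm).
- pad_face (a point): Centre of the top face of the brass pad, 50 mm (x, up and down the slope) by 70 mm (y, level) by 6 mm thick; z is the face's outward normal, y the level hinge direction, +x up the slope. When free, the face lies 24 mm from the hinge axis along the normal and 16 mm above the aluminium table's top. It moves with the pad.
- jig_edge (a point): Middle of the lower (-x) edge of the aluminium table's top; shows whether the jig has been shifted.
- brass_weight: Bystander: small brass weight, 34 mm across, 26 mm high; origin at the centre of its underside.
- felt_disc: Bystander: pink felt disc, 28 mm across, 8 mm high; origin at the centre of its underside.
- dapping_block: Bystander: steel cube of 50 mm; origin at the centre of its underside.
- glue_bottle: Bystander: bottle 44 mm across, 100 mm high; origin at the centre of its underside.
- bench_pin: Bystander: beech bench-pin board 130 x 60 x 16 mm lying flat; origin at the centre of its underside.

How it is judged (in metres and radians):
On the way:
1. the block stands upright on its sole on the bench, let go of and at rest (angle between block's own z axis and vertical below 0.1 rad and height (world z) of block below 0.006 m and height (world z) of block_grip above 0.06 m and contact force between the fingers and block below 0.1 N and linear speed of block below 0.03 m/s), for 0.2 s.
At the end, for the whole second after the job is handed in: Gripped in the fingers and at rest, the block's sole lies on the pad: normals within 0.06 rad, long sides within 0.15 rad, centred within 10 mm each way, touching within 3 mm and with over 4 N; the pad is pushed in 2 to 7 mm; the jig's table has not shifted by 6 mm (angle between the z axis of block and the z axis of pad_face, either way round below 0.06 rad and angle between the y axis of block and the y axis of pad_face, either way round below 0.15 rad and z of block_grip in the frame of pad_face above 0.05 m and x of block in the frame of pad_face between -0.01 and 0.01 m and y of block in the frame of pad_face between -0.01 and 0.01 m and z of block in the frame of pad_face between -0.003 and 0.003 m and value of joint pad between 0.002 and 0.007 m and contact force between block and jig above 4 N and contact force between the fingers and block above 2 N and linear speed of block below 0.02 m/s and distance of jig_edge from where it was at the start of the episode below 0.006 m); the arm keeps its last pose, push and grip.
It fails at once if the block is pressed hard on the jig (over 30 N) (contact force between block and jig above 30 N).
It fails at once if the jig's table is forced out of its tilt (distance of jig_edge from where it was at the start of the episode above 0.006 m).
It fails at once if another thing on the bench is knocked more than 30 mm away (distance of any of brass_weight, felt_disc, dapping_block, glue_bottle, bench_pin from where it was at the start of the episode above 0.03 m).
It also fails if it takes over 64 s, if anything falls off the work surface, if the arm or the gripper's body presses on something with over 40 N, if the wrist force passes 120 N, or if a joint passes its speed limit or range.

## Working session

There is one attempt and no reset: what is moved stays moved. The work goes in short steps, Python scripts to look and compute and a tool call to move; the robot and the scene stay as the last step left them, time stands still between calls to the robot, and variables do not carry over. Pictures are saved under pics/ and viewed, and the job is handed in when it is done.

Besides the shell and the picture viewer there is one more tool, called after ">>>" as name(argument=value, ...), one argument or row to a line, values as JSON. move_arm: Moves the arm, as the interface text tells. Its arguments: {"type":"object","properties":{"series":{"type":"array","items":{"type":"array","items":{"type":"number"}}},"grip_force":{"type":"number"}},"required":["series"]}

```bash
mkdir -p pics
python3 - <<'E'
from rig import ctrl, capture, job
import cv2, numpy as np
for n in ["side","top","wrist"]:
    c=capture(n); cv2.imwrite(f"pics/{n}0.png",c["frame"][:,:,::-1]); np.savez(f"pics/{n}0.npz",**{k:np.array(v) for k,v in c.items()})
    print(n,np.round(c["mtx"],1).tolist(),np.round(c["R"],3).tolist(),np.round(c["t"],1).tolist())
print(ctrl.sense(),ctrl.grasp_offset)
E
```

```text
side [[533.5, 0.0, 279.8], [0.0, 533.5, 213.0], [0.0, 0.0, 1.0]] [[0.997, -0.075, -0.02], [-0.061, -0.587, -0.807], [0.048, 0.806, -0.59]] [-572.1, 97.2, 1286.3]
top [[514.4, 0.0, 275.4], [0.0, 514.4, 208.9], [0.0, 0.0, 1.0]] [[0.006, -1.0, -0.008], [-0.996, -0.005, -0.086], [0.086, 0.009, -0.996]] [-2.8, 599.8, 1330.4]
wrist [[325.2, 0.0, 283.4], [0.0, 325.2, 207.7], [0.0, 0.0, 1.0]] [[0.34, 0.94, -0.004], [0.889, -0.32, 0.327], [0.307, -0.115, -0.945]] [-523.9, -43.0, 382.6]
{'time_s': 0.15, 'joints': array([ 1.00059797e+00,  3.13292156e-01,  1.49823656e+00, -4.05430871e-06,
        1.33100299e+00, -2.23386605e-01]), 'dq': array([-0.00099803, -0.00245454, -0.0006247 ,  0.00052773,  0.00195293,
        0.0003419 ]), 'tau': array([ 1.98863316e-03, -4.12369645e+01, -2.59791255e+01, -9.96511289e-05,
        3.23823566e-03, -6.64326620e-06]), 'eef_pos': array([178.35058069, 493.57893116, 230.89133245]), 'ee_rot': array([-1.79638778e-04,  1.72537645e-01,  9.85002812e-01, -4.33809060e-04]), 'force': array([-0.59246404,  0.22473343,  0.26536588]), 'wrist_torque': array([-0.0662456 ,  0.02666684, -0.02442448]), 'grip_width': 0.9983513709690327} -18.700000000000003
```

View pics/side0.png

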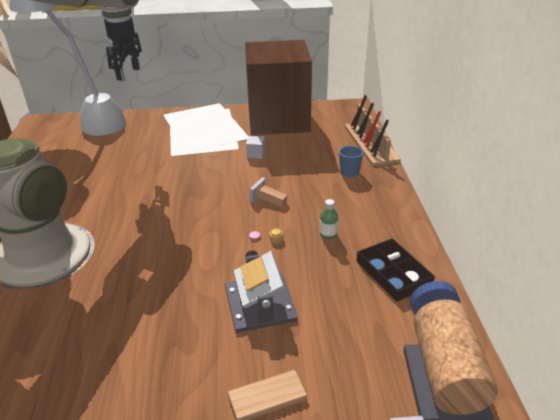

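View pics/top0.png

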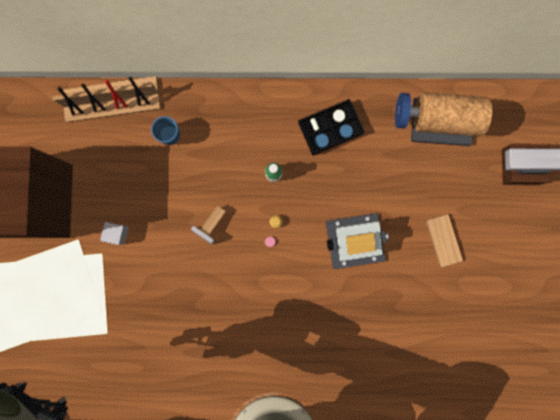

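View pics/wrist0.png

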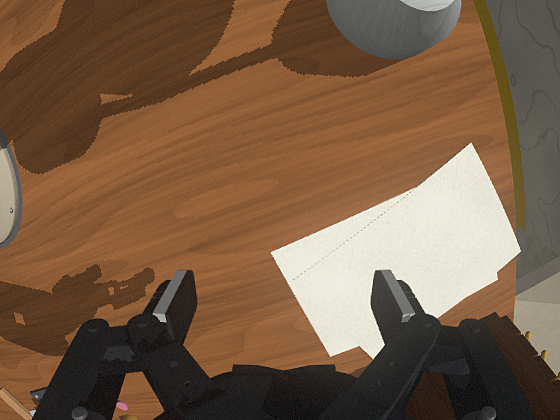

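Block is toppled at about (210,225) in top and (268,193) in side. Jig is at (357,242) in top, with its slope facing the robot. I'll zoom in to measure.

```bash
cat > h.py <<'E'
import numpy as np, cv2
from scipy.spatial.transform import Rotation as Ro
def load(n): return dict(np.load(f"pics/{n}.npz"))
def grab(n,tag):
    from rig import capture
    c=capture(n); np.savez(f"pics/{tag}.npz",**{k:np.array(v) for k,v in c.items()})
    cv2.imwrite(f"pics/{tag}.png",c["frame"][:,:,::-1]); return c
def ray(c,u,v,fish=False):
    K=c["mtx"]; x=(u-K[0,2])/K[0,0]; y=(v-K[1,2])/K[1,1]
    if fish:
        r=np.hypot(x,y)+1e-12; d=np.array([x/r*np.sin(r),y/r*np.sin(r),np.cos(r)])
    else: d=np.array([x,y,1.])
    return -c["R"].T@c["t"], c["R"].T@(d/np.linalg.norm(d))
def onz(c,u,v,z,fish=False):
    o,d=ray(c,u,v,fish); return o+d*(z-o[2])/d[2]
def tri(*rs):
    A=np.zeros((3,3));b=np.zeros(3)
    for o,d in rs:
        P=np.eye(3)-np.outer(d,d);A+=P;b+=P@o
    X=np.linalg.solve(A,b); return X,[np.linalg.norm((np.eye(3)-np.outer(d,d))@(X-o)) for o,d in rs]
def proj(c,X,fish=False):
    p=c["R"]@np.asarray(X,float)+c["t"];K=c["mtx"]
    if fish:
        th=np.arctan2(np.hypot(p[0],p[1]),p[2]);r=np.hypot(p[0],p[1])+1e-12
        q=p[:2]/r*th
    else:q=p[:2]/p[2]
    return q*[K[0,0],K[1,1]]+K[:2,2]
def crop(tag,u0,v0,u1,v1,s,out):
    im=cv2.imread(f"pics/{tag}.png")[v0:v1,u0:u1]
    cv2.imwrite(f"pics/{out}.png",cv2.resize(im,None,fx=s,fy=s,interpolation=cv2.INTER_CUBIC))
E
python3 - <<'E'
from h import *
crop("top0",180,190,420,290,3,"ct"); crop("side0",210,160,350,340,3,"cs")
c=load("top0")
for n,p,z in [("sole",(203,235),22),("hend",(219,210),15),("jig",(357,242),12),("weight",(276,222),20),("felt",(270,242),8),("bottle",(274,173),90),("cube",(114,233),50),("pin",(445,240),16)]: print(n,onz(c,*p,z).round())
E
```

```text
sole [530. 191.  22.]
hend [597. 150.  15.]
jig [ 514. -216.   12.]
weight [566.  -1.  20.]
felt [513.  14.   8.]
bottle [685.   4.  90.]
cube [533. 417.  50.]
pin [ 521. -447.   16.]
```

View pics/ct.png

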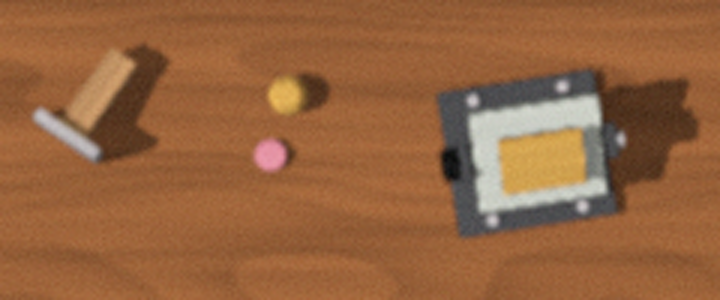

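View pics/cs.png

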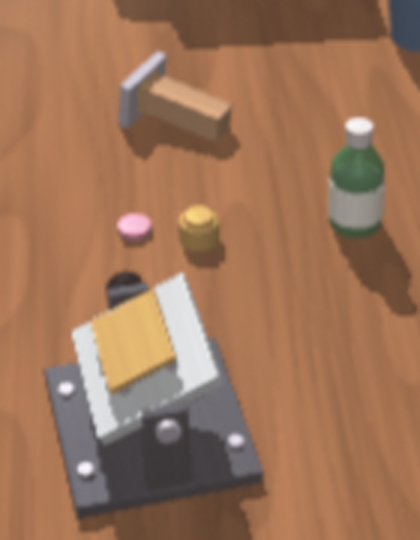

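>>> move_arm(
  series=[
    [0,0,0.1,-3.9,-1.5,0,1],
    [0,0,0.2,-7.8,-3,0,1],
    [0,0,0.2,-11.7,-4.5,0,1],
    [0,0,0.2,-15.6,-6,0,1],
    [0,0,0.2,-19.5,-7.5,0,1],
  ],
)

```text
time_s: 0.57
eef_pos: [336.8, 355.6, 230.8]
ee_rot: [-0.0, 0.27, 0.963, -0.001]
force: [0.8, 1.2, 0.4]
grip_width: 0.996
```

>>> move_arm(
  series=[
    [0,0,0,-4.1,-0.7,0,1],
    [0,0,0,-8.2,-1.4,0,1],
    [0,0,0,-12.3,-2.1,0,1],
    [0,0,0,-16.4,-2.8,0,1],
    [0,0,0,-20.4,-3.5,0,1],
  ],
)

```text
time_s: 0.98
eef_pos: [493.8, 218.3, 230.7]
ee_rot: [-0.0, 0.27, 0.963, -0.001]
force: [0.4, 1.0, -0.9]
grip_width: 0.999
```

>>> move_arm(
  series=[
    [0,0,0,-3,-0.5,0,1],
    [0,0,0,-6,-1,0,1],
    [0,0,0,-6,-1,0,1],
    [0,0,0,-6,-1,0,1],
  ],
)

```text
time_s: 1.32
eef_pos: [540.3, 177.5, 230.0]
ee_rot: [-0.001, 0.271, 0.963, -0.001]
force: [-1.9, 1.2, 0.1]
grip_width: 0.999
```

Run:
```python
from h import *
from rig import ctrl
grab("wrist","w1"); print(ctrl.sense()["eef_pos"],ctrl.sense()["ee_rot"])
```

```text
[539.58726583 178.46036522 230.28138755] [-8.85186213e-04  2.70249416e-01  9.62789719e-01 -6.53504466e-04]
```

View pics/w1.png

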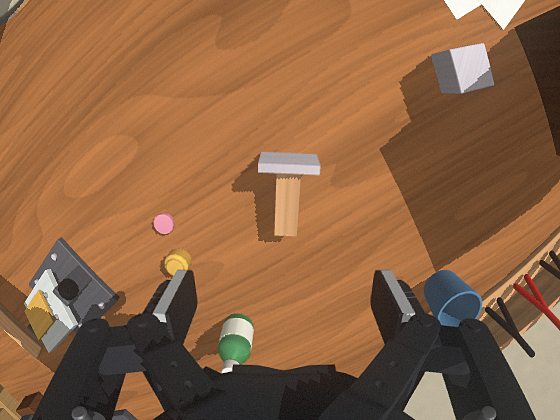

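Run:
```python
from h import *
c=load("w1"); crop("w1",240,140,340,250,6,"cw1")
cands=[("nearL",(276.5,177),34.7),("nearR",(300,180),34.7),("endL",(274.5,235.5),25.8),("endR",(297.5,237),25.8),("soleL",(259,164),44),("soleR",(320,164),44)]
for n,p,z in cands: print(n,onz(c,*p,z,True).round(1))
```

```text
nearL [534.2 171.5  34.7]
nearR [550.2 191.3  34.7]
endL [594.2 131.2  25.8]
endR [609.8 153.2  25.8]
soleL [511.2 164.8  44. ]
soleR [543.9 218.6  44. ]
```

View pics/cw1.png

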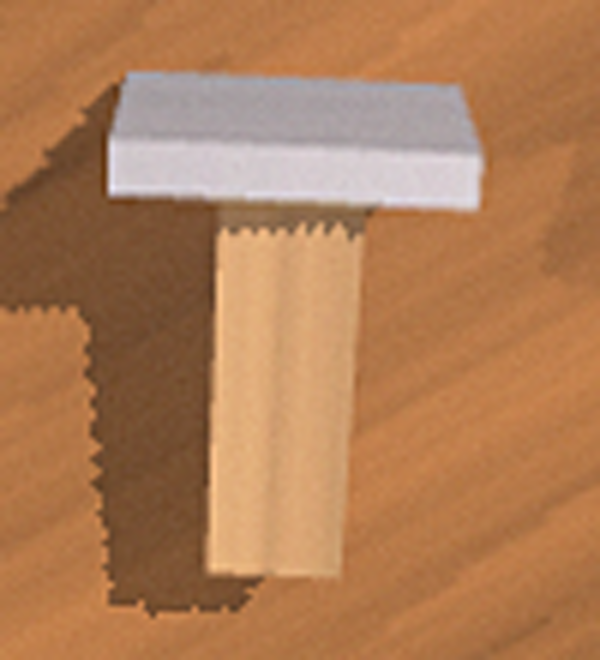

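Run:
```python
from h import *
c=load("w1")
P={n:onz(c,*p,z,True) for n,p,z in [("endL",(274.5,235.8),25.8),("endR",(296.8,236),25.8),("uL",(258,162.5),44.8),("uR",(320.5,165.5),44.8),("tL",(258,172),43.8),("tR",(319.7,175),43.8)]}
for k in P: print(k,P[k].round(1))
e=(P["endL"]+P["endR"])/2;u=(P["uL"]+P["uR"])/2;t=(P["tL"]+P["tR"])/2
print(e,u,t,[np.linalg.norm(P[a]-P[b]).round(1) for a,b in [("endL","endR"),("uL","uR"),("tL","tR")]])
for a,b in [(u,e),(t,e)]:
    d=(b-a)[:2];print("len",np.linalg.norm(d),"ang",np.degrees(np.arctan2(d[1],d[0])))
for a,b in ["endL endR".split(),"uL uR".split(),"tL tR".split()]:
    d=P[b]-P[a];print("y ang",np.degrees(np.arctan2(d[1],d[0]))-90)
t0=load("top0")
for k in ["uL","uR"]:print(proj(t0,P[k]))
print(proj(t0,e))
```

```text
endL [594.5 131.   25.8]
endR [608.3 153.1  25.8]
uL [509.2 164.9  44.8]
uR [545.4 218.3  44.8]
tL [517.8 159.3  43.8]
tR [554.  212.5  43.8]
[601.40293147 142.09542259  25.8       ] [527.30911552 191.59267161  44.8       ] [535.91132917 185.9090322   43.8       ] [np.float64(26.1), np.float64(64.4), np.float64(64.3)]
len 89.10595502967254 ang -33.74430286254314
len 78.79582703538293 ang -33.78235801501061
y ang -31.946109415075995
y ang -34.13518689248424
y ang -34.203759341590526
[211.50781204 242.87517871]
[191.19905993 228.79629506]
[221.66656019 208.08145113]
```

>>> move_arm(
  series=[
    [0,0,0.045,-2.3,0.1,2.0,1],
    [0,0,0.045,-4.5,0.2,5,1],
    [0,0,0.045,-4.5,0.2,9,1],
    [0,0,0.045,-4.5,0.2,13,1],
    [0,0,0.045,-4.5,0.2,16,1],
  ],
)

```text
time_s: 1.78
eef_pos: [576.8, 157.6, 67.3]
ee_rot: [-0.002, 0.291, 0.957, -0.001]
force: [0.5, 1.0, -0.8]
grip_width: 1.004
```

Run:
```python
from h import *
from rig import ctrl
grab("wrist","w2"); s=ctrl.sense();print(s["eef_pos"],s["ee_rot"],s["joints"].round(2))
p=s["eef_pos"];R=Ro.from_quat(np.roll(s["ee_rot"],-1)).as_matrix()
print((R.T@(np.array([579.6,156.7,3.5])-p)).round(1), R.round(3))
```

```text
[574.15134574 157.42146207  62.08410511] [-0.00634464  0.2912305   0.95662815 -0.00266885] [ 0.07  0.65  1.45 -0.    1.05 -0.91]
[-5.5  3.  58.5] [[-0.83   0.557 -0.014]
 [ 0.557  0.83  -0.001]
 [ 0.011 -0.009 -1.   ]]
```

View pics/w2.png

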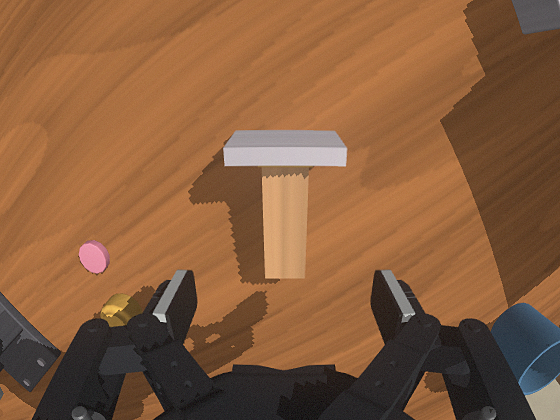

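Handle end at (285,278), aligned and centred between the fingers. I'll go down and close.

>>> move_arm(
  series=[
    [0,0,0,-0.5,0.2,3,1],
    [0,0,0,-0.5,0.2,5.6,1],
    [0,0,0,-0.5,0.2,5.8,1],
    [0,0,0,-0.5,0.2,5.8,1],
  ],
)

```text
time_s: 2.17
eef_pos: [578.1, 157.0, 4.6]
ee_rot: [-0.007, 0.291, 0.957, -0.003]
force: [-0.2, 0.3, 0.4]
grip_width: 0.998
```

>>> move_arm(
  series=[
    [0,0,0,0,0,0,0.6],
    [0,0,0,0,0,0,0.25],
    [0,0,0,0,0,0,0.1],
    [0,0,0,0,0,0,0.0],
    [0,0,0,0,0,0,0],
  ],
  grip_force=50,
)

```text
time_s: 2.58
eef_pos: [578.4, 157.1, 5.4]
ee_rot: [-0.006, 0.291, 0.957, -0.003]
force: [-0.4, -0.0, 7.3]
grip_width: 0.298
```

>>> move_arm(
  series=[
    [0,0,0,0,0,0,0],
    [0,0,0,0,0,0,0],
    [0,0,0,0,0,0,0],
  ],
)

```text
time_s: 2.83
eef_pos: [578.6, 157.1, 5.6]
ee_rot: [-0.006, 0.291, 0.957, -0.003]
force: [-0.2, 0.2, 1.9]
grip_width: 0.295
```

Run:
```python
from h import *
from rig import ctrl
grab("wrist","w3"); s=ctrl.sense();print(s["eef_pos"],s["ee_rot"],s["joints"].round(2),s["force"],s["grip_width"])
```

```text
[578.58021357 157.08660632   5.58249234] [-0.00616502  0.29072494  0.95678344 -0.0025395 ] [ 0.07  0.73  1.47 -0.    0.95 -0.91] [-1.20085035 -0.61116211  1.77522776] 0.29083548172102847
```

View pics/w3.png

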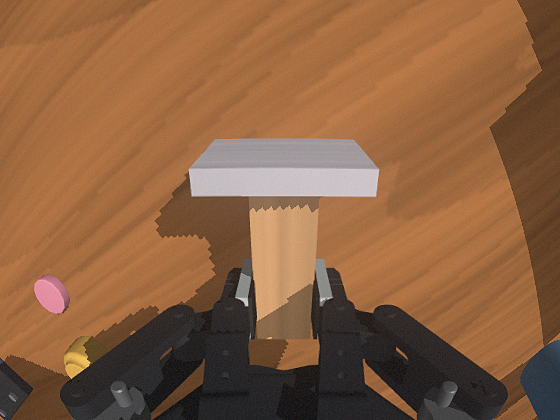

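```bash
cat > kin.py <<'E'
from h import *
from scipy.optimize import least_squares
D=[([0.313292156,1.49823656,1.33100299],[178.35058069,493.57893116,230.89133245]),([0.65,1.45,1.05],[574.15,157.42,62.08])]
E
python3 - <<'E'
from rig import ctrl
s=ctrl.sense();print(s["joints"].tolist(),s["eef_pos"].tolist(),s["tau"].round(1))
print([a for a in dir(ctrl) if a[0]!='_'])
E
```

```text
[0.07003719535441133, 0.7338427845964685, 1.4692091739296962, -0.00042089910610199635, 0.9518715826635652, -0.910530312127024] [578.5802135709043, 157.08660631927052, 5.582492338510967] [ -0.1 -52.5 -20.   -0.1  -0.   -0. ]
['PlanningError', 'grasp_offset', 'sense']
```

>>> move_arm(
  series=[
    [0,0,0,0,0,-2,0],
    [0,-0.1,0,0,0,-4,0],
    [0,-0.2,0,0,0,-6,0],
    [0,-0.3,0,0,0,-7,0],
    [0,-0.4,0,0,0,-7,0],
  ],
)

```text
time_s: 3.3
eef_pos: [580.7, 157.6, 78.4]
ee_rot: [0.188, 0.284, 0.938, -0.059]
force: [0.3, -0.4, -3.1]
grip_width: 0.293
```

>>> move_arm(
  series=[
    [0,0,0,0,0,0,0],
    [0,0,0,0,0,0,0],
  ],
)

```text
time_s: 3.47
eef_pos: [579.9, 158.1, 78.0]
ee_rot: [0.187, 0.284, 0.939, -0.059]
force: [0.3, -0.2, -2.3]
grip_width: 0.288
```

Run:
```python
from h import *
from rig import ctrl
from scipy.optimize import least_squares
s=ctrl.sense();print(s["joints"].tolist(),s["eef_pos"].tolist(),s["ee_rot"].tolist(),s["force"])
```

```text
[0.18836258561279542, 0.5483978518773742, 1.6402716610890227, -0.4287101050738137, 0.714547889345009, -0.5030053295257247] [579.9196605758578, 158.14466894550515, 78.03731124137904] [0.18656046121905762, 0.283617719168841, 0.9387513373502516, -0.059178630486951] [ 0.32507633 -0.18098368 -2.34173525]
```

```bash
cat > kin.py <<'E'
from h import *
from scipy.optimize import least_squares
D=[([1.00059797,0.313292156,1.49823656,-4.05430871e-06,1.33100299,-0.223386605],[178.35058069,493.57893116,230.89133245],[-1.79638778e-04,1.72537645e-01,9.85002812e-01,-4.33809060e-04]),
([0.07003719535441133,0.7338427845964685,1.4692091739296962,-0.00042089910610199635,0.9518715826635652,-0.910530312127024],[578.5802135709043,157.08660631927052,5.582492338510967],[-0.00616502,0.29072494,0.95678344,-0.0025395]),
([0.18836258561279542,0.5483978518773742,1.6402716610890227,-0.4287101050738137,0.714547889345009,-0.5030053295257247],[579.9196605758578,158.14466894550515,78.03731124137904],[0.18656046121905762,0.283617719168841,0.9387513373502516,-0.059178630486951])]
Rz=lambda a:Ro.from_euler("z",a).as_matrix()
Ry=lambda a:Ro.from_euler("y",a).as_matrix()
def fk(q,p):
    a,h,L1,L2,e,L6,lat,_=p[:8]
    R=Rz(q[0]); x=R@[a,lat,h]
    R=R@Ry(q[1]); x=x+R@[0,0,L1]
    R=R@Ry(q[2]); x=x+R@[e,0,L2]
    R=R@Rz(q[3])@Ry(q[4]); x=x+R@[0,0,L6]
    R=R@Rz(q[5])
    return x,R
def fit():
    Rt=[Ro.from_quat(np.roll(d[2],-1)).as_matrix() for d in D]
    # orientation model check incl. constant tool offset
    C=[fk(d[0],[0]*8)[1].T@r for d,r in zip(D,Rt)]
    def f(p): return np.concatenate([fk(d[0],p)[0]-d[1] for d in D]+[(p-p0)*1e-4])
    p0=np.array([0,300,400,380,0,220,116,0.])
    r=least_squares(f,p0)
    return r.x,f(r.x)[:9],C
if __name__=="__main__":
    p,e,C=fit();print(p.round(1),e.round(2))
    for c in C:print(c.round(3).tolist())
E
python3 kin.py
```

```text
[  0.  201.3 438.9 397.5  39.  255.3 116.3   0. ] [ 0.  0.  0. -0.  0.  0.  0.  0. -0.]
[[0.0, -1.0, 0.0], [1.0, 0.0, 0.0], [-0.0, 0.0, 1.0]]
[[0.0, -1.0, 0.0], [1.0, 0.0, -0.0], [0.0, 0.0, 1.0]]
[[0.0, -1.0, -0.0], [1.0, 0.0, 0.0], [-0.0, -0.0, 1.0]]
```

```bash
cat >> kin.py <<'E'
P,_,_=fit()
LO=np.array([-2.94,-.97,.19,-1.23,.02,-2.88]);HI=np.array([2.94,2.17,2.56,4.37,3.11,2.88])
def pose(th,ps):
    z=np.array([np.sin(th)*np.cos(ps),np.sin(th)*np.sin(ps),-np.cos(th)]);y=np.array([-np.sin(ps),np.cos(ps),0])
    return np.column_stack([np.cross(y,z),y,z])
def ik(x,R,q0):
    def f(q):
        X,Rq=fk(q,P);Rq=Rq@Rz(np.pi/2)
        return np.concatenate([(X-x)/100,Ro.from_matrix(Rq.T@R).as_rotvec()])
    r=least_squares(f,np.clip(q0,LO+1e-6,HI-1e-6),bounds=(LO,HI))
    return r.x,np.abs(r.fun).max()
E
python3 - <<'E'
from kin import *
q0=np.array(D[2][0])
for x in [(520,100),(580,157),(500,200),(600,100)]:
  for ps in [0.2,.4,.6,.8,1.0]:
    q=q0;out=[]
    X=np.array([*x,110.])
    for t in np.linspace(0,1,12):
        q,e=ik(X,pose(.4,-.59+t*(ps+.59)),q); out.append(e)
    for th in np.arange(.4,1.5,.05):
        q,e=ik(X,pose(th,ps),q)
        if e>.02: break
    print(x,ps,"max yaw err",max(out).round(3),"reached th",round(th,2),q.round(2))
E
```

```text
(520, 100) 0.2 max yaw err 0.0 reached th 0.7 [-0.13  0.25  2.14  1.06  0.22 -2.88]
(520, 100) 0.4 max yaw err 0.0 reached th 0.65 [-0.18  0.26  2.08  0.87  0.41 -2.88]
(520, 100) 0.6 max yaw err 0.0 reached th 0.55 [-0.21  0.29  2.    0.68  0.59 -2.88]
(520, 100) 0.8 max yaw err 0.009 reached th 0.45 [-0.19  0.33  1.89  0.5   0.74 -2.88]
(520, 100) 1.0 max yaw err 0.098 reached th 0.4 [-0.16  0.36  1.81  0.36  0.86 -2.88]
(580, 157) 0.2 max yaw err 0.0 reached th 0.8 [ 0.03  0.38  1.98  1.19  0.11 -2.88]
(580, 157) 0.4 max yaw err 0.0 reached th 0.75 [-0.04  0.38  1.95  1.    0.31 -2.88]
(580, 157) 0.6 max yaw err 0.0 reached th 0.65 [-0.09  0.4   1.87  0.8   0.51 -2.88]
(580, 157) 0.8 max yaw err 0.0 reached th 0.55 [-0.1   0.43  1.77  0.62  0.7  -2.88]
(580, 157) 1.0 max yaw err 0.024 reached th 0.4 [-0.07  0.48  1.64  0.43  0.87 -2.88]
(500, 200) 0.2 max yaw err 0.0 reached th 0.75 [ 0.15  0.27  2.14  1.27  0.03 -2.88]
(500, 200) 0.4 max yaw err 0.0 reached th 0.7 [ 0.07  0.27  2.11  1.06  0.23 -2.88]
(500, 200) 0.6 max yaw err 0.0 reached th 0.65 [ 0.01  0.28  2.06  0.87  0.41 -2.88]
(500, 200) 0.8 max yaw err 0.0 reached th 0.55 [-0.01  0.31  1.97  0.67  0.6  -2.88]
(500, 200) 1.0 max yaw err 0.008 reached th 0.45 [ 0.    0.35  1.87  0.5   0.75 -2.88]
(600, 100) 0.2 max yaw err 0.0 reached th 0.75 [-0.11  0.39  1.95  1.09  0.22 -2.88]
(600, 100) 0.4 max yaw err 0.0 reached th 0.7 [-0.16  0.4   1.89  0.9   0.41 -2.88]
(600, 100) 0.6 max yaw err 0.0 reached th 0.6 [-0.19  0.43  1.8   0.72  0.61 -2.88]
(600, 100) 0.8 max yaw err 0.0 reached th 0.5 [-0.18  0.47  1.69  0.54  0.78 -2.88]
(600, 100) 1.0 max yaw err 0.065 reached th 0.4 [-0.15  0.51  1.58  0.38  0.93 -2.88]
```

Run:
```python
from kin import *
q0=np.array(D[2][0])
for x in [(580,157),(520,200),(450,250),(680,150),(560,-30+130)]:
  for ps in [-.6,-1,-1.4,-1.8,-2.2]:
    q=q0;out=[]
    X=np.array([*x,110.])
    for t in np.linspace(0,1,12):
        q,e=ik(X,pose(.4,-.59+t*(ps+.59)),q); out.append(e)
    for th in np.arange(.4,1.5,.05):
        q,e=ik(X,pose(th,ps),q)
        if e>.02: break
    print(x,ps,"max yaw err",max(out).round(3),"reached th",round(th,2),q.round(2))
```

```text
(580, 157) -0.6 max yaw err 0.0 reached th 0.85 [ 0.32  0.53  1.78 -1.23  0.68  0.31]
(580, 157) -1 max yaw err 0.0 reached th 1.1 [ 0.44  0.74  1.55 -1.23  1.18  0.61]
(580, 157) -1.4 max yaw err 0.0 reached th 1.45 [ 0.47  1.04  1.18 -1.23  1.73  0.7 ]
(580, 157) -1.8 max yaw err 0.0 reached th 1.45 [ 0.41  1.21  0.84 -1.13  2.06  0.63]
(580, 157) -2.2 max yaw err 0.0 reached th 1.45 [ 0.32  1.39  0.44 -1.06  2.41  0.56]
(520, 200) -0.6 max yaw err 0.0 reached th 0.9 [ 0.47  0.51  1.84 -1.23  0.79  0.43]
(520, 200) -1 max yaw err 0.0 reached th 1.15 [ 0.57  0.74  1.61 -1.23  1.29  0.72]
(520, 200) -1.4 max yaw err 0.0 reached th 1.45 [ 0.58  1.01  1.28 -1.2   1.79  0.79]
(520, 200) -1.8 max yaw err 0.0 reached th 1.45 [ 0.5   1.15  0.96 -1.03  2.1   0.74]
(520, 200) -2.2 max yaw err 0.0 reached th 1.45 [ 0.39  1.28  0.68 -0.87  2.4   0.78]
(450, 250) -0.6 max yaw err 0.0 reached th 0.95 [ 0.66  0.51  1.88 -1.23  0.94  0.59]
(450, 250) -1 max yaw err 0.0 reached th 1.3 [ 0.75  0.8   1.62 -1.23  1.48  0.86]
(450, 250) -1.4 max yaw err 0.0 reached th 1.45 [ 0.71  1.    1.32 -1.1   1.8
[... 330 characters left out ...]
 -1.23  1.16  0.46]
(680, 150) -1.4 max yaw err 0.0 reached th 1.35 [ 0.4   1.15  0.86 -1.23  1.67  0.48]
(680, 150) -1.8 max yaw err 0.0 reached th 1.4 [ 0.35  1.43  0.29 -1.23  2.08  0.31]
(680, 150) -2.2 max yaw err 0.0 reached th 0.8 [ 0.23  1.32  0.19 -0.61  2.15  0.64]
(560, 100) -0.6 max yaw err 0.0 reached th 0.8 [ 0.2   0.44  1.9  -1.23  0.57  0.24]
(560, 100) -1 max yaw err 0.0 reached th 1.0 [ 0.34  0.63  1.71 -1.23  1.03  0.59]
(560, 100) -1.4 max yaw err 0.0 reached th 1.4 [ 0.4   0.94  1.37 -1.23  1.62  0.77]
(560, 100) -1.8 max yaw err 0.0 reached th 1.45 [ 0.35  1.11  1.06 -1.12  1.96  0.73]
(560, 100) -2.2 max yaw err 0.0 reached th 1.45 [ 0.25  1.25  0.74 -0.98  2.28  0.71]
```

Run:
```python
from h import *
grab("side","s4");crop("s4",170,60,400,260,3,"cs4")
grab("wrist","w4")
from rig import ctrl
c=load("w4");s=ctrl.sense();R=Ro.from_quat(np.roll(s["ee_rot"],-1)).as_matrix()
print("cam in tool",(R.T@(-c["R"].T@c["t"]-s["eef_pos"])).round(1))
```

```text
cam in tool [  84.8    0.3 -143.1]
```

View pics/cs4.png

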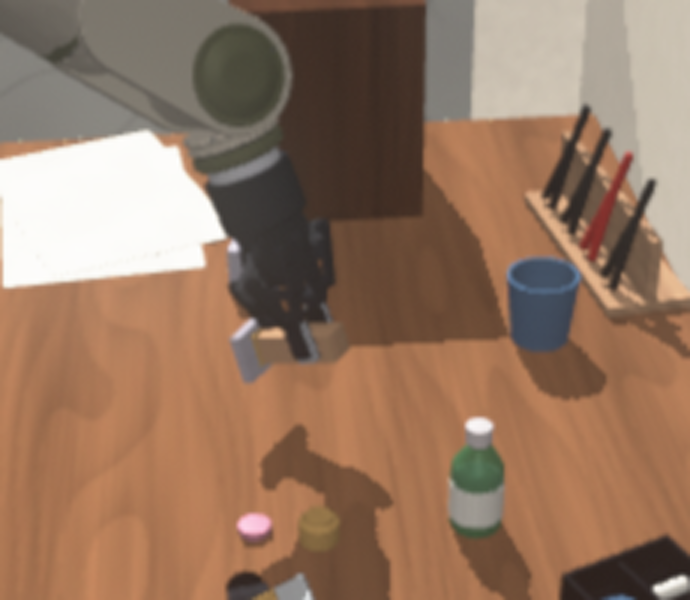

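View pics/w4.png

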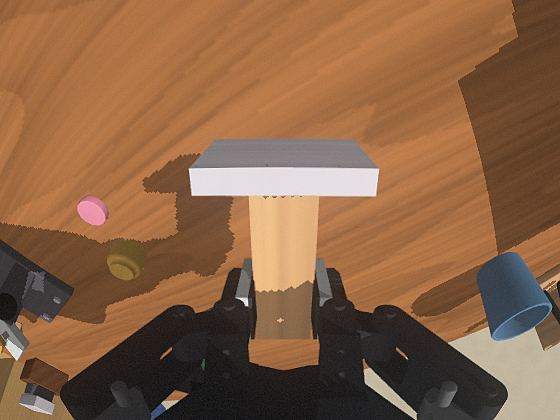

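```bash
cat > plan.py <<'E'
from kin import *
def now():
    from rig import ctrl
    s=ctrl.sense(); return s["eef_pos"],Ro.from_quat(np.roll(s["ee_rot"],-1)).as_matrix(),s
def delta(x,R,p=None,Rc=None):
    if p is None: p,Rc,_=now()
    return np.concatenate([Ro.from_matrix(Rc.T@R).as_rotvec(),Rc.T@(np.array(x)-p)/10])
def ang(Rc):
    z=Rc[:,2];return np.arccos(-z[2]),np.arctan2(Rc[0,1]*-1,Rc[1,1])
E
python3 - <<'E'
from plan import *
p,Rc,s=now();print(p.round(1),ang(Rc))
th0,ps0=ang(Rc);x0=p
x1=np.array([480,170,150.])
q=s["joints"]
N=8
for i in range(1,N+1):
    t=i/N; th=th0; ps=ps0+t*(-1.5-ps0); x=x0+t*(x1-x0)
    q,e=ik(x,pose(th,ps),q); print(delta(x,pose(th,ps),p,Rc).round(2).tolist(),q.round(2),round(e,3))
for th in np.arange(.5,1.2,.15):
    q,e=ik(x1,pose(th,-1.5),q);print(th,q.round(2),round(e,3))
for z in [110,62]:
    q,e=ik(np.array([480,170,z]),pose(1.15,-1.5),q);print(z,q.round(2),round(e,3))
E
```

```text
[581.  157.3  78.1] (np.float64(0.39449312868633013), np.float64(-0.5898840604962281))
[0.04, 0.0, 0.11, 0.71, -0.57, -1.26] [ 0.21  0.53  1.64 -0.45  0.77 -0.37] 0.0
[0.08, 0.0, 0.21, 1.41, -1.15, -2.53] [ 0.23  0.52  1.63 -0.46  0.84 -0.24] 0.0
[0.13, 0.0, 0.32, 2.12, -1.72, -3.79] [ 0.24  0.51  1.63 -0.47  0.91 -0.12] 0.0
[0.17, 0.0, 0.42, 2.83, -2.3, -5.06] [ 0.26  0.49  1.62 -0.46  0.97 -0.01] 0.0
[0.21, 0.0, 0.53, 3.53, -2.87, -6.32] [ 0.27  0.48  1.61 -0.46  1.04  0.09] 0.0
[0.26, 0.0, 0.63, 4.24, -3.45, -7.59] [ 0.28  0.47  1.6  -0.44  1.11  0.19] 0.0
[0.3, 0.0, 0.74, 4.95, -4.02, -8.85] [ 0.29  0.46  1.59 -0.43  1.17  0.29] 0.0
[0.35, 0.0, 0.84, 5.65, -4.59, -10.11] [ 0.3   0.45  1.58 -0.41  1.24  0.39] 0.0
0.5 [ 0.34  0.49  1.55 -0.5   1.28  0.46] 0.0
0.65 [ 0.4   0.54  1.52 -0.63  1.36  0.55] 0.0
0.8 [ 0.45  0.61  1.49 -0.74  1.45  0.63] 0.0
0.9500000000000001 [ 0.49  0.67  1.47 -0.84  1.54  0.69] 0.0
1.1 [ 0.52  0.74  1.44 -0.94  1.63  0.74] 0.0
110 [ 0.52  0.83  1.44 -0.96  1.62  0.81] 0.0
62 [ 0.52  0.91  1.44 -0.96  1.57  0.87] 0.0
```

>>> move_arm(
  series=[
    [0.04,0,0.11,0.7,-0.6,-1.3,0],
    [0.08,0,0.21,1.4,-1.15,-2.5,0],
    [0.13,0,0.32,2.1,-1.7,-3.8,0],
    [0.17,0,0.42,2.8,-2.3,-5.0,0],
    [0.21,0,0.53,3.5,-2.9,-6.3,0],
  ],
)

```text
time_s: 3.98
eef_pos: [517.8, 164.5, 123.0]
ee_rot: [0.164, 0.54, 0.819, -0.106]
force: [-0.1, 0.0, -4.4]
grip_width: 0.293
```

Run:
```python
from plan import *
p,Rc,s=now();print(p.round(1),ang(Rc))
th0,ps0=ang(Rc)
x1=np.array([480,170,150.])
for t,th,ps in [(.33,.45,ps0+.33*(-1.5-ps0)),(.66,.5,ps0+.66*(-1.5-ps0)),(1,.55,-1.5),(1,.65,-1.5),(1,.75,-1.5)]:
    x=p+t*(x1-p); print(delta(x,pose(th,ps),p,Rc).round(2).tolist())
```

```text
[517.8 164.5 123. ] (np.float64(0.391959643118693), np.float64(-1.1662985964535848))
[0.05, -0.06, 0.1, 0.27, -1.07, -1.08]
[0.1, -0.11, 0.2, 0.53, -2.14, -2.16]
[0.15, -0.16, 0.3, 0.8, -3.25, -3.27]
[0.17, -0.26, 0.29, 0.8, -3.25, -3.27]
[0.18, -0.36, 0.28, 0.8, -3.25, -3.27]
```

>>> move_arm(
  series=[
    [0.05,-0.06,0.1,0.3,-1.1,-1.1,0],
    [0.1,-0.11,0.2,0.5,-2.1,-2.2,0],
    [0.15,-0.16,0.3,0.8,-3.2,-3.3,0],
    [0.17,-0.26,0.29,0.8,-3.2,-3.3,0],
    [0.18,-0.36,0.28,0.8,-3.2,-3.3,0],
  ],
)

```text
time_s: 4.4
eef_pos: [481.3, 170.2, 151.1]
ee_rot: [0.271, 0.634, 0.679, -0.25]
force: [-0.1, -0.4, -3.9]
grip_width: 0.294
```

Run:
```python
from plan import *
p,Rc,s=now();print(p.round(1),ang(Rc))
for z,th in [(145,.82),(135,.92),(125,1.02),(112,1.12),(100,1.15)]:
    print(delta([480,170,z],pose(th,-1.5),p,Rc).round(2).tolist())
```

```text
[481.3 170.2 151.1] (np.float64(0.7555046693070935), np.float64(-1.5003442504380957))
[0.0, -0.06, -0.0, 0.41, -0.13, 0.45]
[0.0, -0.16, -0.0, 1.09, -0.14, 1.18]
[0.0, -0.26, -0.0, 1.78, -0.14, 1.9]
[0.0, -0.36, -0.0, 2.67, -0.15, 2.85]
[0.0, -0.39, -0.0, 3.49, -0.15, 3.72]
```

>>> move_arm(
  series=[
    [0,-0.06,0,0.4,-0.1,0.4,0],
    [0,-0.16,0,1.1,-0.1,1.2,0],
    [0,-0.26,0,1.8,-0.1,1.9,0],
    [0,-0.36,0,2.7,-0.1,2.8,0],
    [0,-0.4,0,3.5,-0.1,3.7,0],
  ],
)

```text
time_s: 4.82
eef_pos: [480.0, 170.3, 97.5]
ee_rot: [0.4, 0.571, 0.612, -0.374]
force: [-0.2, 0.9, -3.0]
grip_width: 0.29
```

Run:
```python
from plan import *
p,Rc,s=now();print(p.round(1),ang(Rc),s["force"])
grab("side","s5");crop("s5",170,60,400,260,3,"cs5");grab("wrist","w5")
for z in (80,68,62): print(delta([480,170,z],pose(1.15,-1.5),p,Rc).round(2).tolist())
```

```text
[480.  170.3  97.5] (np.float64(1.1589295602859568), np.float64(-1.5026227596902149)) [-0.16878615  0.94961594 -3.0225551 ]
[-0.0, 0.01, 0.0, 1.6, -0.0, 0.73]
[-0.0, 0.01, 0.0, 2.7, -0.0, 1.21]
[-0.0, 0.01, 0.0, 3.25, -0.0, 1.45]
```

View pics/cs5.png

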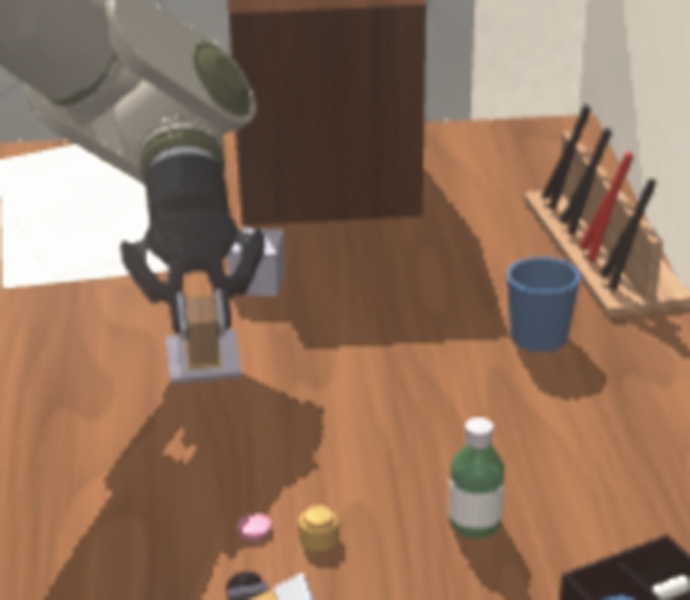

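View pics/w5.png

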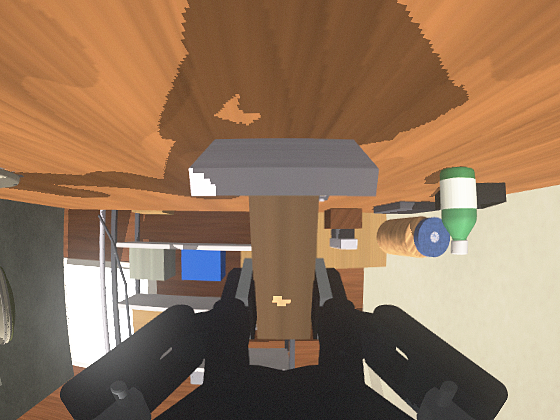

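>>> move_arm(
  series=[
    [0,0.01,0,1.5,0,0.7,0],
    [0,0.01,0,2.6,0,1.15,0],
    [0,0.01,0,3.0,0,1.3,0],
    [0,0.01,0,3.0,0,1.3,0],
  ],
)

```text
time_s: 5.25
eef_pos: [479.5, 169.6, 63.8]
ee_rot: [0.394, 0.573, 0.615, -0.372]
force: [0.7, -0.6, -3.2]
grip_width: 0.294
```

>>> move_arm(
  series=[
    [0,0,0,0.1,0,0.05,0],
    [0,0,0,0.2,0,0.1,0],
  ],
)

```text
time_s: 5.42
eef_pos: [480.0, 169.5, 62.8]
ee_rot: [0.395, 0.574, 0.614, -0.371]
force: [-0.3, 0.3, 6.3]
grip_width: 0.295
```

>>> move_arm(
  series=[
    [0,0,0,0,0,0,0.6],
    [0,0,0,0,0,-1,0.8],
    [0,0,0,0,0,-3,0.9],
    [0,0,0,0,0,-6,0.9],
    [0,0,0,0,0,-9,0.9],
  ],
)

```text
time_s: 5.83
eef_pos: [474.5, 252.7, 101.3]
ee_rot: [0.394, 0.574, 0.614, -0.371]
force: [-0.7, -0.4, 0.2]
grip_width: 0.9
```

>>> move_arm(
  series=[
    [0,0,0,0,0,-4,1],
    [0,0,0,0,0,-6,1],
    [0,0,0,0,0,-6,1],
    [0,0,0,0,0,-6,1],
  ],
)

```text
time_s: 6.17
eef_pos: [470.7, 308.5, 126.6]
ee_rot: [0.395, 0.574, 0.615, -0.37]
force: [0.5, -0.9, 0.4]
grip_width: 0.999
```

Run:
```python
from plan import *
p,Rc,s=now();print(p.round(1),ang(Rc),s["force"])
grab("side","s6");crop("s6",170,60,400,260,3,"cs6");grab("wrist","w6")
```

```text
[470.7 308.5 126.6] (np.float64(1.1439176479337276), np.float64(-1.5036360335153955)) [ 0.51072097 -0.94347697  0.44422421]
```

View pics/cs6.png

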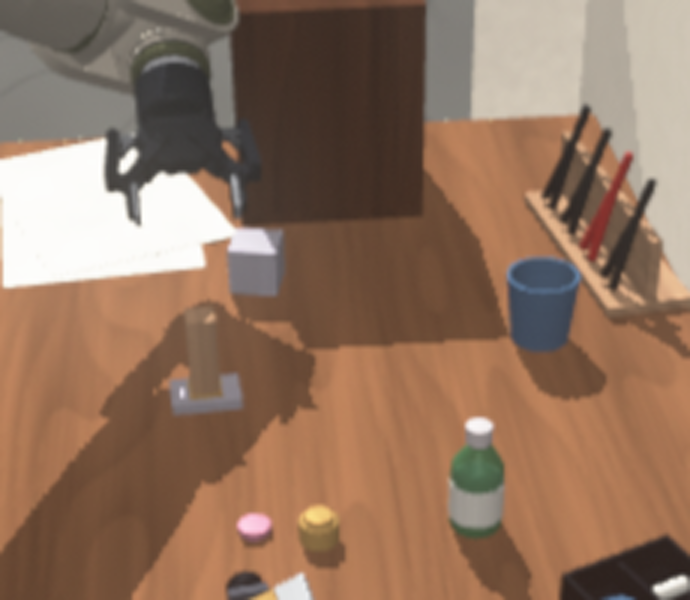

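View pics/w6.png

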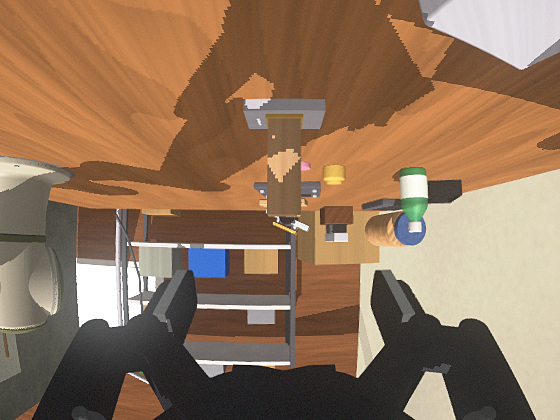

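```bash
cat >> plan.py <<'E'
def seq(x1,R1,n,show=None):
    """linear/slerp rows in tool frame from the present pose"""
    p,Rc,s=now();q=s["joints"];d=delta(x1,R1,p,Rc);rv=d[:3];wm=0
    print("from",p.round(1),"rot",np.round(np.linalg.norm(rv),2),"dist",np.linalg.norm(d[3:]).round(1))
    for i in range(1,n+1):
        t=i/n;R=Rc@Ro.from_rotvec(rv*t).as_matrix();x=p+t*(np.array(x1)-p)
        q2,e=ik(x,R,q);print((d*t)[:3].round(2).tolist(),(d*t)[3:].round(1).tolist(),q2.round(2),round(e,3),"dqmax",np.abs((q2-q)*12).max().round(1));q=q2
E
python3 - <<'E'
from plan import *
seq([460,270,250],pose(.55,-1.5),5)
E
```

```text
from [470.8 306.8 125.8] rot 0.6 dist 13.0
[-0.0, 0.12, -0.0] [-2.6, -0.3, -0.4] [ 0.68  0.87  1.14 -0.8   1.8   0.7 ] 0.0 dqmax 1.2
[-0.0, 0.24, -0.0] [-5.1, -0.5, -0.7] [ 0.65  0.77  1.18 -0.73  1.75  0.66] 0.0 dqmax 1.2
[-0.0, 0.36, -0.0] [-7.7, -0.8, -1.1] [ 0.62  0.67  1.22 -0.65  1.7   0.62] 0.0 dqmax 1.1
[-0.01, 0.48, -0.0] [-10.2, -1.1, -1.5] [ 0.58  0.59  1.25 -0.57  1.66  0.56] 0.0 dqmax 1.1
[-0.01, 0.6, -0.0] [-12.8, -1.4, -1.8] [ 0.54  0.5   1.27 -0.49  1.63  0.5 ] 0.0 dqmax 1.0
```

>>> move_arm(
  series=[
    [0,0.12,0,-2.6,-0.3,-0.4,1],
    [0,0.24,0,-5.1,-0.5,-0.7,1],
    [0,0.36,0,-7.7,-0.8,-1.1,1],
    [0,0.48,0,-10.2,-1.1,-1.5,1],
    [0,0.6,0,-12.8,-1.4,-1.8,1],
  ],
)

```text
time_s: 6.68
eef_pos: [459.3, 268.7, 251.1]
ee_rot: [0.193, 0.659, 0.704, -0.184]
force: [0.4, 0.5, -0.1]
grip_width: 0.996
```

Run:
```python
from plan import *
seq([460,-100,290],pose(0,-1.5),10)
```

```text
from [459.3 268.7 251.1] rot 0.54 dist 37.1
[-0.0, 0.05, -0.0] [-3.4, -0.2, 1.6] [ 0.46  0.42  1.36 -0.45  1.56  0.44] 0.0 dqmax 1.0
[-0.0, 0.11, -0.0] [-6.7, -0.5, 3.1] [ 0.37  0.35  1.43 -0.41  1.5   0.36] 0.0 dqmax 1.0
[-0.0, 0.16, -0.0] [-10.1, -0.7, 4.7] [ 0.28  0.29  1.49 -0.37  1.45  0.28] 0.0 dqmax 1.1
[-0.0, 0.22, -0.0] [-13.4, -0.9, 6.2] [ 0.18  0.24  1.54 -0.33  1.42  0.17] 0.0 dqmax 1.2
[-0.0, 0.27, -0.0] [-16.8, -1.2, 7.8] [ 0.08  0.19  1.57 -0.27  1.39  0.06] 0.0 dqmax 1.3
[-0.0, 0.32, -0.0] [-20.1, -1.4, 9.4] [-0.03  0.16  1.6  -0.22  1.37 -0.06] 0.0 dqmax 1.4
[-0.0, 0.38, -0.0] [-23.5, -1.6, 10.9] [-0.14  0.14  1.6  -0.16  1.37 -0.18] 0.0 dqmax 1.5
[-0.0, 0.43, -0.0] [-26.8, -1.9, 12.5] [-0.25  0.13  1.6  -0.1   1.38 -0.31] 0.0 dqmax 1.5
[-0.0, 0.49, -0.0] [-30.2, -2.1, 14.0] [-0.36  0.13  1.58 -0.05  1.41 -0.42] 0.0 dqmax 1.4
[-0.01, 0.54, -0.0] [-33.6, -2.3, 15.6] [-0.46  0.15  1.55 -0.    1.44 -0.53] 0.0 dqmax 1.3
```

>>> move_arm(
  series=[
    [0,0.06,0,-3.4,-0.2,1.6,1],
    [0,0.12,0,-6.7,-0.5,3.1,1],
    [0,0.18,0,-10.1,-0.7,4.7,1],
    [0,0.24,0,-13.4,-0.9,6.2,1],
    [0,0.3,0,-16.8,-1.2,7.8,1],
  ],
)

```text
time_s: 7.1
eef_pos: [458.4, 82.0, 270.7]
ee_rot: [0.085, 0.679, 0.724, -0.082]
force: [0.9, 0.1, 0.4]
grip_width: 1.001
```

Run:
```python
from plan import *
grab("wrist","w7")
seq([460,-100,290],pose(0,-1.5),5)
```

```text
from [459.3  74.5 272. ] rot 0.24 dist 17.5
[-0.0, 0.05, -0.0] [-3.5, -0.2, 0.5] [-0.06  0.15  1.6  -0.19  1.37 -0.09] 0.0 dqmax 1.4
[-0.0, 0.09, -0.01] [-6.9, -0.4, 0.9] [-0.17  0.13  1.6  -0.14  1.38 -0.2 ] 0.0 dqmax 1.4
[-0.0, 0.14, -0.01] [-10.4, -0.5, 1.4] [-0.27  0.13  1.6  -0.09  1.39 -0.32] 0.0 dqmax 1.4
[-0.0, 0.19, -0.01] [-13.9, -0.7, 1.9] [-0.37  0.14  1.58 -0.04  1.41 -0.43] 0.0 dqmax 1.3
[-0.0, 0.24, -0.02] [-17.4, -0.9, 2.3] [-0.46  0.15  1.55 -0.    1.44 -0.53] 0.0 dqmax 1.2
```

View pics/w7.png

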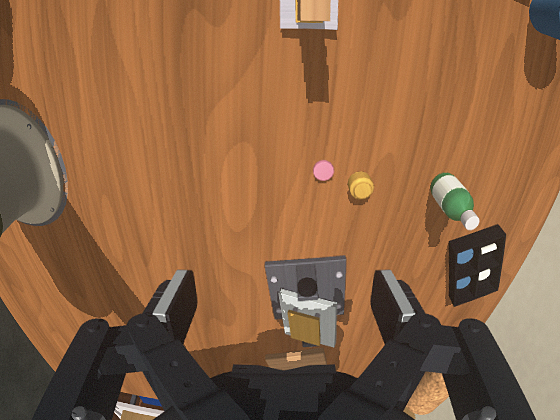

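>>> move_arm(
  series=[
    [0,0.05,0,-3.5,-0.2,0.5,1],
    [0,0.09,0,-7,-0.4,0.9,1],
    [0,0.14,0,-10.4,-0.5,1.4,1],
    [0,0.19,0,-13.9,-0.7,1.9,1],
    [0,0.24,-0.02,-17.4,-0.9,2.3,1],
  ],
)

```text
time_s: 7.57
eef_pos: [458.8, -102.2, 290.4]
ee_rot: [-0.004, 0.681, 0.733, 0.0]
force: [1.1, 0.4, -0.4]
grip_width: 1.0
```

>>> move_arm(
  series=[
    [0,0,0,0,0,0,1],
    [0,0,0,0,0,0,1],
  ],
)

```text
time_s: 7.73
eef_pos: [457.9, -104.7, 289.8]
ee_rot: [-0.004, 0.683, 0.731, 0.0]
force: [-0.3, -0.2, 0.3]
grip_width: 1.001
```

Run:
```python
from plan import *
grab("wrist","w8");print(now()[0])
seq([440,-230,290],pose(0,-2.4),8)
seq([440,-230,290],pose(0,-.6),8)
```

```text
[ 458.05662644 -102.99192988  289.92967531]
from [ 458.1 -103.   289.9] rot 0.9 dist 12.8
[-0.0, -0.0, 0.11] [-1.6, -0.3, -0.0] [-0.51  0.16  1.54  0.    1.45 -0.46] 0.0 dqmax 1.0
[-0.0, -0.0, 0.22] [-3.1, -0.7, -0.0] [-0.54  0.16  1.54  0.    1.45 -0.38] 0.0 dqmax 1.0
[-0.0, -0.0, 0.34] [-4.7, -1.0, -0.0] [-0.57  0.17  1.53  0.    1.45 -0.3 ] 0.0 dqmax 1.0
[-0.0, -0.0, 0.45] [-6.3, -1.3, -0.0] [-0.6   0.17  1.52  0.    1.45 -0.22] 0.0 dqmax 1.0
[-0.0, -0.0, 0.56] [-7.8, -1.7, -0.0] [-0.63  0.18  1.51  0.    1.45 -0.14] 0.0 dqmax 1.0
[-0.01, -0.0, 0.67] [-9.4, -2.0, -0.1] [-0.66  0.19  1.5   0.    1.45 -0.06] 0.0 dqmax 1.0
[-0.01, -0.0, 0.79] [-11.0, -2.4, -0.1] [-0.69  0.2   1.49  0.    1.45  0.03] 0.0 dqmax 1.0
[-0.01, -0.0, 0.9] [-12.5, -2.7, -0.1] [-0.72  0.21  1.48  0.    1.45  0.11] 0.0 dqmax 1.0
from [ 458.1 -103.   289.9] rot 0.9 dist 12.8
[-0.0, -0.0, -0.11] [-1.6, -0.3, -0.0] [-0.51  0.16  1.54  0.    1.45 -0.69] 0.0 dqmax 1.7
[-0.0, -0.0, -0.23] [-3.1, -0.7, -0.0] [-0.54  0.16  1.54  0.    1.45 -0.83] 0.0 dqmax 1.7
[-0.0, -0.0, -0.34] [-4.7, -1.0, -0.0] [-0.57  0.17  1.53  0.    1.45 -0.98] 0.0 dqmax 1.7
[-0.0, -0.0, -0.45] [-6.3, -1.3, -0.0] [-0.6   0.17  1.52 -0.    1.45 -1.12] 0.0 dqmax 1.7
[-0.0, -0.01, -0.56] [-7.8, -1.7, -0.0] [-0.63  0.18  1.51 -0.    1.45 -1.26] 0.0 dqmax 1.7
[-0.0, -0.01, -0.68] [-9.4, -2.0, -0.1] [-0.66  0.19  1.5  -0.    1.45 -1.41] 0.0 dqmax 1.7
[-0.0, -0.01, -0.79] [-11.0, -2.4, -0.1] [-0.69  0.2   1.49 -0.    1.45 -1.55] 0.0 dqmax 1.7
[-0.0, -0.01, -0.9] [-12.5, -2.7, -0.1] [-0.72  0.21  1.48  0.    1.45 -1.69] 0.0 dqmax 1.7
```

View pics/w8.png

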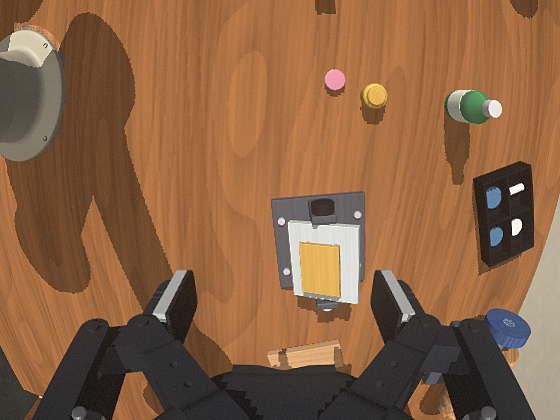

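Run:
```python
from plan import *
d=delta([420,-140,290],pose(0,-.6));print(d.round(2))
```

```text
[-0.   -0.01 -0.9  -3.42 -4.06 -0.01]
```

>>> move_arm(
  series=[
    [0,0,-0.12,-0.7,-0.8,0,1],
    [0,0,-0.24,-1.4,-1.6,0,1],
    [0,0,-0.36,-2.1,-2.4,0,1],
    [0,0,-0.48,-2.8,-3.2,0,1],
    [0,0,-0.6,-3.4,-4.1,0,1],
  ],
)

```text
time_s: 8.2
eef_pos: [419.1, -138.5, 289.6]
ee_rot: [-0.004, 0.431, 0.902, 0.001]
force: [-0.0, 0.5, 0.1]
grip_width: 0.998
```

>>> move_arm(
  series=[
    [0,0,-0.12,0,0,0,1],
    [0,0,-0.24,0,0,0,1],
    [0,0,-0.3,0,0,0,1],
    [0,0,-0.3,0,0,0,1],
  ],
)

```text
time_s: 8.53
eef_pos: [419.0, -137.0, 289.4]
ee_rot: [-0.004, 0.29, 0.957, 0.002]
force: [0.2, 0.2, -0.3]
grip_width: 1.001
```

Run:
```python
from plan import *
grab("wrist","w9");print(now()[0])
crop("w9",160,140,400,320,3,"cw9");crop("w8",250,180,400,320,4,"cw8")
```

```text
[ 419.07441283 -137.16099377  289.45406737]
```

View pics/cw9.png

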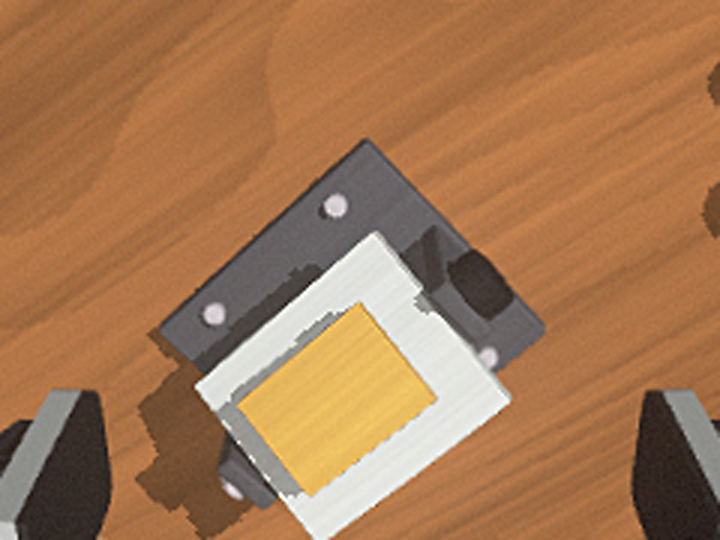

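View pics/cw8.png

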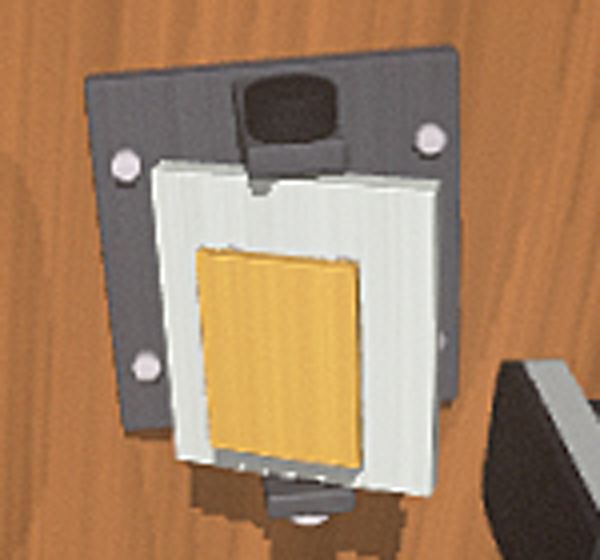

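```bash
cat > jig.py <<'E'
from plan import *
a=load("w9");b=load("w8")
fa=lambda u,v:(160+(u-1)/3,140+(v-1)/3); fb=lambda u,v:(250+(u-1.5)/4,180+(v-1.5)/4)
pad9=[(238,405),(362,303),(437,400),(313,496)]   # low-y low+y up+y up-y
pad8=[(208,450),(197,249),(358,265),(360,468)]
tab9=[(196,384),(376,233),(510,400),(325,540)]
tab8=[(178,461),(155,169),(440,188),(432,494)]
def analyse(l9,l8,name):
    X=[]
    for p,q in zip(l9,l8):
        x,e=tri(ray(a,*fa(*p),True),ray(b,*fb(*q),True));X.append(x);print(name,x.round(1),np.round(e,1))
    X=np.array(X);print("sides",[np.linalg.norm(X[i]-X[(i+1)%4]).round(1) for i in range(4)])
    ey=(X[1]+X[2]-X[0]-X[3]);ex=(X[2]+X[3]-X[0]-X[1]);n=np.cross(ex,ey);n/=np.linalg.norm(n)
    print("centre",X.mean(0).round(1),"n",n.round(3),"tilt",np.arccos(n[2]).round(3),"from ex",np.arctan2(ex[2],np.hypot(*ex[:2])).round(3),"lean az",np.arctan2(-n[1],-n[0]).round(3),"yaw y",np.arctan2(-ey[0],ey[1]).round(3),"yaw x",np.arctan2(ex[1],ex[0]).round(3),"ey z",(ey[2]/np.linalg.norm(ey)).round(3))
    return X
if __name__=="__main__":
    analyse(pad9,pad8,"pad");analyse(tab9,tab8,"tab")
E
python3 jig.py
```

```text
pad [ 489.5 -250.6   86.1] [0.4 0.4]
pad [ 480.3 -182.6   82. ] [0.1 0.1]
pad [ 525.9 -177.4   98.1] [0.1 0.1]
pad [ 535.2 -244.   102.5] [0.7 0.7]
sides [np.float64(68.8), np.float64(48.6), np.float64(67.4), np.float64(49.0)]
centre [ 507.8 -213.7   92.2] n [-0.336  0.014  0.942] tilt 0.343 from ex 0.338 lean az -0.04 yaw y 0.136 yaw x 0.129 ey z -0.063
tab [ 482.1 -273.2   59. ] [1.1 1.1]
tab [ 466.6 -167.    57.9] [0.4 0.4]
tab [ 549.2 -155.9   87.2] [0.5 0.5]
tab [ 561.5 -257.    96.3] [1.3 1.3]
sides [np.float64(107.3), np.float64(88.3), np.float64(102.2), np.float64(89.2)]
centre [ 514.9 -213.2   75.1] n [-0.38  -0.005  0.925] tilt 0.39 from ex 0.386 lean az 0.014 yaw y 0.134 yaw x 0.167 ey z -0.049
```

```bash
cat > jig2.py <<'E'
from jig import *
from scipy.optimize import least_squares
S=[(-1,-1),(-1,1),(1,1),(1,-1)]
def frame(p):
    x,y,yaw,t=p[:4]
    ex=np.array([np.cos(t)*np.cos(yaw),np.cos(t)*np.sin(yaw),np.sin(t)]);ey=np.array([-np.sin(yaw),np.cos(yaw),0]);n=np.cross(ex,ey)
    return np.array([x,y,68.]),ex,ey,n
def run(obs,p0=(515,-214,.13,.35)):
    def f(p):
        h,ex,ey,n=frame(p);o=[]
        for c,uv,kind,i in obs:
            d,hx,hy=(24,25,35) if kind=="pad" else (8,45,54)
            X=h+d*n+S[i][0]*hx*ex+S[i][1]*hy*ey
            o+=list(proj(c,X,True)-uv)
        return np.array(o)
    r=least_squares(f,p0,loss="soft_l1");J=np.linalg.inv(r.jac.T@r.jac);return r.x,f(r.x),np.sqrt(np.diag(J))
obs=[(a,fa(*pad9[i]),"pad",i) for i in range(4)]+[(b,fb(*pad8[i]),"pad",i) for i in range(4)]+[(a,fa(*tab9[i]),"tab",i) for i in range(3)]+[(b,fb(*tab8[i]),"tab",i) for i in range(4)]
if __name__=="__main__":
    for o in (obs,[k for k in obs if k[2]=="pad"],[k for k in obs if k[0] is a],[k for k in obs if k[0] is b]):
        p,e,s=run(o);h,ex,ey,n=frame(p);print(p.round(3),s.round(3),"face",(h+24*n).round(1),"rms px",np.sqrt((e**2).mean()).round(2));
    p,e,s=run(obs);print(e.reshape(-1,2).round(1).tolist())
E
python3 jig2.py
```

```text
[ 5.17832e+02 -2.13387e+02  1.53000e-01  4.05000e-01] [0.523 0.415 0.008 0.022] face [ 508.5 -214.8   90.1] rms px 0.58
[ 5.17121e+02 -2.13320e+02  1.50000e-01  3.83000e-01] [1.193 0.57  0.014 0.047] face [ 508.3 -214.7   90.3] rms px 0.51
[ 5.17773e+02 -2.13024e+02  1.55000e-01  4.06000e-01] [0.873 0.618 0.012 0.04 ] face [ 508.4 -214.5   90.1] rms px 0.56
[ 5.17804e+02 -2.13718e+02  1.51000e-01  3.99000e-01] [0.67  0.584 0.01  0.027] face [ 508.6 -215.1   90.1] rms px 0.54
[[-0.2, -0.3], [-0.7, -0.1], [0.6, 0.4], [-0.7, 0.7], [0.7, -1.3], [-0.0, 0.3], [0.3, 0.2], [0.3, -0.3], [-0.3, 0.4], [-0.5, -0.5], [0.9, 1.0], [-0.4, -1.0], [-1.0, -0.5], [-0.4, 0.1], [0.2, 0.2]]
```

Run:
```python
from plan import *
for th in (.8,1.0,1.15):
  for x in ([500,-40,190],[500,0,170]):
    print(th,x);
    p,Rc,s=now();q=s["joints"]
    x0=p.copy();R1=pose(th,-1.42)
    rv=Ro.from_matrix(Rc.T@R1).as_rotvec()
    for t in np.linspace(0,1,10)[1:]:
        q,e=ik(p+t*(np.array(x)-p),Rc@Ro.from_rotvec(rv*t).as_matrix(),q)
    print(q.round(2),round(e,3),np.linalg.norm(rv))
```

```text
0.8 [500, -40, 190]
[ 0.05  0.38  1.75 -0.91  1.13  0.36] 0.0 1.1413437939911044
0.8 [500, 0, 170]
[ 0.13  0.43  1.73 -0.9   1.16  0.44] 0.0 1.1413437939911044
1.0 [500, -40, 190]
[ 0.12  0.45  1.77 -1.11  1.22  0.55] 0.0 1.2825226573771606
1.0 [500, 0, 170]
[ 0.2   0.51  1.73 -1.08  1.26  0.61] 0.0 1.2825226573771606
1.15 [500, -40, 190]
[ 0.15  0.51  1.77 -1.23  1.3   0.66] 0.008 1.3966656109686792
1.15 [500, 0, 170]
[ 0.23  0.57  1.74 -1.2   1.35  0.71] 0.0 1.3966656109686792
```

Use θ=1.0 at (500,0,170).

Run:
```python
from plan import *
seq([500,0,175],pose(1.0,-1.42),11)
```

```text
from [ 419.1 -137.2  289.5] rot 1.28 dist 19.6
[0.04, -0.09, 0.07] [0.1, 1.4, 1.0] [-0.52  0.06  1.68 -0.05  1.33 -1.42] 0.0 dqmax 1.7
[0.07, -0.17, 0.14] [0.2, 2.9, 2.1] [-0.45  0.05  1.73 -0.11  1.22 -1.26] 0.0 dqmax 1.9
[0.11, -0.26, 0.21] [0.2, 4.3, 3.1] [-0.38  0.05  1.77 -0.2   1.13 -1.08] 0.0 dqmax 2.2
[0.15, -0.35, 0.28] [0.3, 5.8, 4.2] [-0.3   0.06  1.81 -0.32  1.05 -0.87] 0.0 dqmax 2.5
[0.19, -0.43, 0.34] [0.4, 7.2, 5.2] [-0.21  0.09  1.83 -0.45  1.   -0.64] 0.0 dqmax 2.8
[0.22, -0.52, 0.41] [0.5, 8.7, 6.3] [-0.13  0.13  1.85 -0.6   0.98 -0.39] 0.0 dqmax 2.9
[0.26, -0.6, 0.48] [0.5, 10.1, 7.3] [-0.05  0.18  1.85 -0.73  0.99 -0.15] 0.0 dqmax 2.9
[0.3, -0.69, 0.55] [0.6, 11.6, 8.3] [ 0.03  0.25  1.84 -0.86  1.03  0.08] 0.0 dqmax 2.7
[0.34, -0.78, 0.62] [0.7, 13.0, 9.4] [ 0.09  0.33  1.82 -0.96  1.1   0.28] 0.0 dqmax 2.4
[0.37, -0.86, 0.69] [0.8, 14.4, 10.4] [ 0.15  0.41  1.78 -1.03  1.18  0.45] 0.0 dqmax 2.1
[0.41, -0.95, 0.76] [0.8, 15.9, 11.5] [ 0.2   0.5   1.73 -1.08  1.27  0.59] 0.0 dqmax 1.8
```

>>> move_arm(
  series=[
    [0.04,-0.09,0.07,0.1,1.4,1.0,1],
    [0.07,-0.17,0.14,0.2,2.9,2.1,1],
    [0.11,-0.26,0.21,0.2,4.3,3.1,1],
    [0.15,-0.34,0.28,0.3,5.8,4.2,1],
    [0.18,-0.41,0.33,0.4,7,5,1],
  ],
)

```text
time_s: 9.0
eef_pos: [453.5, -76.8, 240.6]
ee_rot: [0.161, 0.435, 0.875, -0.14]
force: [-0.4, -1.5, 0.7]
grip_width: 1.0
```

Run:
```python
from plan import *
seq([500,0,175],pose(1.0,-1.42),8)
```

```text
from [453.5 -76.8 240.6] rot 0.74 dist 11.1
[0.03, -0.07, 0.05] [0.7, 1.1, 0.5] [-0.17  0.1   1.84 -0.52  0.99 -0.51] 0.0 dqmax 2.3
[0.06, -0.14, 0.11] [1.4, 2.2, 0.9] [-0.1   0.14  1.85 -0.63  0.98 -0.32] 0.0 dqmax 2.3
[0.09, -0.2, 0.16] [2.1, 3.3, 1.4] [-0.04  0.19  1.85 -0.74  1.   -0.13] 0.0 dqmax 2.3
[0.12, -0.27, 0.22] [2.7, 4.5, 1.9] [ 0.02  0.24  1.84 -0.84  1.03  0.04] 0.0 dqmax 2.1
[0.15, -0.34, 0.27] [3.4, 5.6, 2.3] [ 0.07  0.3   1.82 -0.92  1.07  0.21] 0.0 dqmax 2.0
[0.18, -0.41, 0.32] [4.1, 6.7, 2.8] [ 0.12  0.36  1.8  -0.99  1.13  0.35] 0.0 dqmax 1.8
[0.2, -0.48, 0.38] [4.8, 7.8, 3.3] [ 0.16  0.43  1.77 -1.04  1.2   0.48] 0.0 dqmax 1.5
[0.23, -0.55, 0.43] [5.5, 8.9, 3.8] [ 0.2   0.5   1.73 -1.08  1.27  0.59] 0.0 dqmax 1.4
```

>>> move_arm(
  series=[
    [0.03,-0.07,0.05,0.7,1.1,0.5,1],
    [0.06,-0.14,0.11,1.4,2.2,0.9,1],
    [0.09,-0.2,0.16,2.1,3.3,1.4,1],
    [0.12,-0.27,0.22,2.7,4.5,1.9,1],
    [0.15,-0.34,0.27,3.4,5.6,2.3,1],
  ],
)

```text
time_s: 9.42
eef_pos: [483.1, -27.4, 200.5]
ee_rot: [0.293, 0.53, 0.755, -0.252]
force: [-0.2, -0.3, 0.7]
grip_width: 1.0
```

>>> move_arm(
  series=[
    [0.02,-0.07,0.05,0.7,1.1,0.5,1],
    [0.05,-0.14,0.1,1.4,2.2,0.9,1],
    [0.06,-0.17,0.13,2.1,3.3,1.4,1],
    [0.06,-0.17,0.13,2.1,3.3,1.4,1],
    [0.06,-0.17,0.13,2.1,3.3,1.4,1],
  ],
)

```text
time_s: 9.83
eef_pos: [511.0, -12.3, 172.8]
ee_rot: [0.355, 0.563, 0.684, -0.299]
force: [-0.1, -0.2, -0.9]
grip_width: 1.0
```

Run:
```python
from plan import *
grab("wrist","w10");print(now()[0],ang(now()[1]));crop("w10",200,130,360,270,5,"cw10")
```

```text
[510.98811151 -12.7777901  173.6853761 ] (np.float64(0.966154930043598), np.float64(-1.3824281617219767))
```

View pics/w10.png

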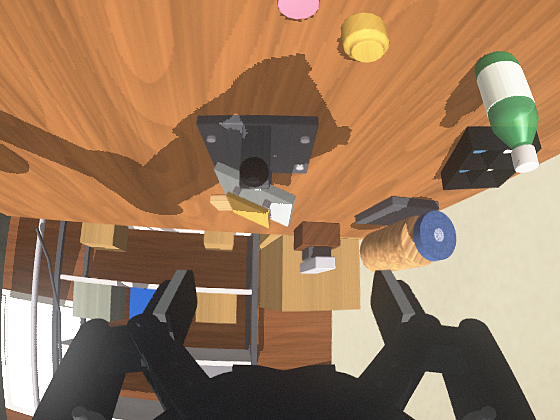

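View pics/cw10.png

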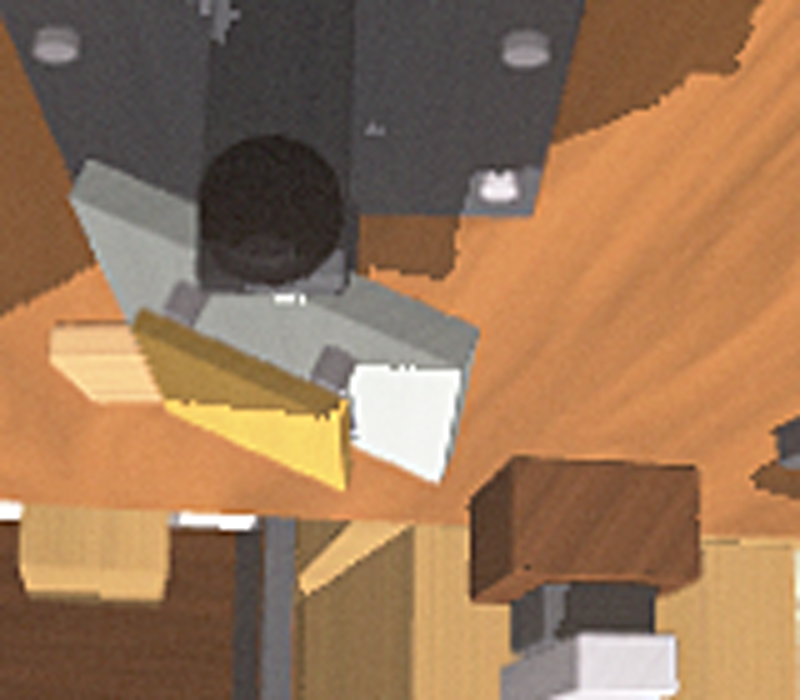

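```bash
cat > jig3.py <<'E'
from jig2 import *
c=load("w10");fc=lambda u,v:(200+(u-2)/5,130+(v-2)/5)
obs3=[(c,fc(*p),k,i) for p,k,i in [((72,200),"tab",1),((462,369),"tab",2),((440,483),"tab",3),((347,490),"pad",3),((165,402),"pad",0),((135,330),"pad",1),((338,415),"pad",2)]]
allobs=obs+obs3
if __name__=="__main__":
    for o in (allobs,obs3):
        p,e,s=run(o);h,ex,ey,n=frame(p);print(p.round(3),s.round(3),"face",(h+24*n).round(1),"rms px",np.sqrt((e**2).mean()).round(2));print(e.reshape(-1,2).round(1).tolist())
E
python3 jig3.py
```

```text
[ 5.17864e+02 -2.13496e+02  1.55000e-01  4.14000e-01] [0.385 0.415 0.007 0.014] face [ 508.3 -215.    90. ] rms px 0.68
[[-0.3, -0.4], [-0.9, -0.2], [0.3, 0.3], [-0.9, 0.7], [0.7, -1.3], [-0.1, 0.3], [0.0, 0.4], [0.1, -0.2], [-0.3, 0.4], [-0.6, -0.5], [0.8, 1.0], [-0.3, -1.1], [-0.9, -0.5], [-0.6, 0.3], [0.2, 0.4], [-0.2, -1.7], [0.8, -0.7], [0.2, -0.6], [-0.2, -0.4], [0.7, 1.0], [-0.7, -1.3], [0.9, 0.7]]
[ 5.17931e+02 -2.16453e+02  1.57000e-01  4.12000e-01] [0.623 1.762 0.012 0.015] face [ 508.4 -218.    90. ] rms px 0.7
[[-0.3, -0.5], [0.2, -0.0], [-0.1, -0.2], [-0.4, 0.0], [0.8, 1.7], [-0.7, -0.4], [0.6, 1.4]]
```

Run:
```python
from plan import *
p,Rc,s=now()
n=np.array([-np.sin(.414)*np.cos(.155),-np.sin(.414)*np.sin(.155),np.cos(.414)])
X=np.array([508.3,-215,90])+50*n
for nm,Z in [("0",0),("pi",np.pi),("+90",np.pi/2),("-90",-np.pi/2)]:
    best=None
    for q6 in np.linspace(-2.5,2.5,9):
        for q4 in (-.5,.5):
            q,e=ik(X,pose(.414,.155)@Rz(Z),np.array([-.5,.4,1.7,q4,.9,q6]))
            if e<1e-3: best=q;break
        if best is not None:break
    print(nm,best)
# grasp pose
for ps in (-1.5,1.64):
    q,e=ik(np.array([475,150,55.]),pose(0,ps),np.array([.1,.5,1.5,0,1.1,0]));print(ps,q.round(2),e.round(4))
d=delta([475,130,270],pose(0,-1.5));print(d.round(2))
seq([475,130,270],pose(0,-1.5),8)
```

```text
0 [-0.80392256  0.29361833  1.86183715  0.47779941  0.79822897 -2.83445366]
pi [-0.80392256  0.29361833  1.86183715  0.47779942  0.79822897  0.30713899]
+90 [-0.80392256  0.29361833  1.86183715  0.47779942  0.79822897 -1.26365734]
-90 [-0.80392256  0.29361833  1.86183715  0.47779942  0.79822897  1.87793531]
-1.5 [ 0.07  0.48  1.78 -0.    0.89 -0.  ] 0.0
1.64 [ 0.14  0.48  1.78 -0.16  0.87 -2.88] 0.1192
[  0.05   0.97   0.11   0.44  -0.94 -17.56]
from [511.  -12.8 173.7] rot 0.97 dist 17.6
[0.01, 0.12, 0.01] [0.1, -0.1, -2.2] [ 0.16  0.43  1.71 -0.93  1.2   0.43] 0.0 dqmax 1.7
[0.01, 0.24, 0.03] [0.1, -0.2, -4.4] [ 0.15  0.38  1.67 -0.79  1.21  0.33] 0.0 dqmax 1.7
[0.02, 0.36, 0.04] [0.2, -0.4, -6.6] [ 0.14  0.34  1.64 -0.65  1.22  0.24] 0.0 dqmax 1.7
[0.02, 0.48, 0.06] [0.2, -0.5, -8.8] [ 0.12  0.31  1.61 -0.51  1.25  0.17] 0.0 dqmax 1.6
[0.03, 0.6, 0.07] [0.3, -0.6, -11.0] [ 0.1   0.28  1.58 -0.38  1.29  0.1 ] 0.0 dqmax 1.6
[0.04, 0.72, 0.08] [0.3, -0.7, -13.2] [ 0.08  0.25  1.56 -0.25  1.32  0.04] 0.0 dqmax 1.5
[0.04, 0.84, 0.1] [0.4, -0.8, -15.4] [ 0.06  0.23  1.54 -0.12  1.36 -0.  ] 0.0 dqmax 1.5
[0.05, 0.97, 0.11] [0.4, -0.9, -17.6] [ 0.03  0.21  1.52 -0.    1.4  -0.04] 0.0 dqmax 1.5
```

>>> move_arm(
  series=[
    [0.01,0.12,0.01,0.1,-0.1,-2.2,1],
    [0.01,0.24,0.03,0.1,-0.2,-4.4,1],
    [0.02,0.36,0.04,0.2,-0.4,-6.6,1],
    [0.02,0.48,0.06,0.2,-0.5,-8.8,1],
    [0.03,0.6,0.07,0.3,-0.6,-11,1],
  ],
)

```text
time_s: 10.3
eef_pos: [487.9, 77.8, 236.8]
ee_rot: [0.139, 0.655, 0.734, -0.112]
force: [-0.7, -0.4, -0.9]
grip_width: 0.999
```

Run:
```python
from plan import *
seq([475,130,270],pose(0,-1.5),4)
```

```text
from [487.9  77.8 236.8] rot 0.36 dist 6.3
[0.01, 0.09, 0.01] [1.0, -0.2, -1.2] [ 0.09  0.25  1.56 -0.28  1.31  0.05] 0.0 dqmax 1.2
[0.01, 0.18, 0.02] [1.9, -0.3, -2.5] [ 0.07  0.24  1.55 -0.18  1.34  0.02] 0.0 dqmax 1.1
[0.02, 0.27, 0.03] [2.9, -0.5, -3.7] [ 0.05  0.23  1.53 -0.09  1.37 -0.02] 0.0 dqmax 1.1
[0.03, 0.36, 0.04] [3.8, -0.6, -5.0] [ 0.03  0.21  1.52 -0.    1.4  -0.04] 0.0 dqmax 1.1
```

>>> move_arm(
  series=[
    [0.01,0.09,0.01,1,-0.2,-1.2,1],
    [0.01,0.18,0.02,1.9,-0.3,-2.5,1],
    [0.02,0.27,0.03,2.9,-0.5,-3.7,1],
    [0.03,0.36,0.04,3.8,-0.6,-5,1],
    [0.03,0.36,0.04,3.8,-0.6,-5,1],
  ],
)

```text
time_s: 10.72
eef_pos: [475.4, 129.5, 273.3]
ee_rot: [-0.001, 0.682, 0.732, 0.002]
force: [0.6, -0.6, 0.5]
grip_width: 1.001
```

Run:
```python
from plan import *
print(now()[0],ang(now()[1]))
grab("wrist","w11");crop("w11",220,150,340,290,5,"cw11")
```

```text
[475.38754246 129.51545386 273.25272454] (np.float64(0.004884124463927045), np.float64(-1.5004462306535986))
```

View pics/cw11.png

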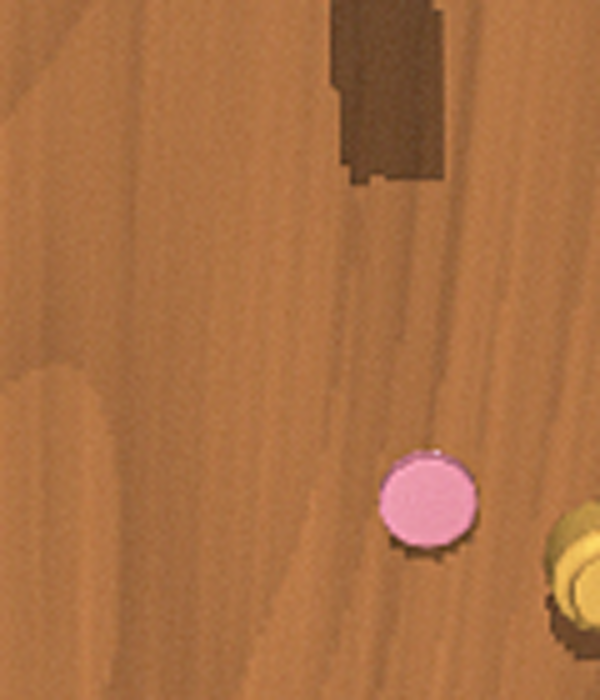

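Run:
```python
from h import *
crop("w11",200,20,360,160,5,"cw11b")
```

View pics/cw11b.png

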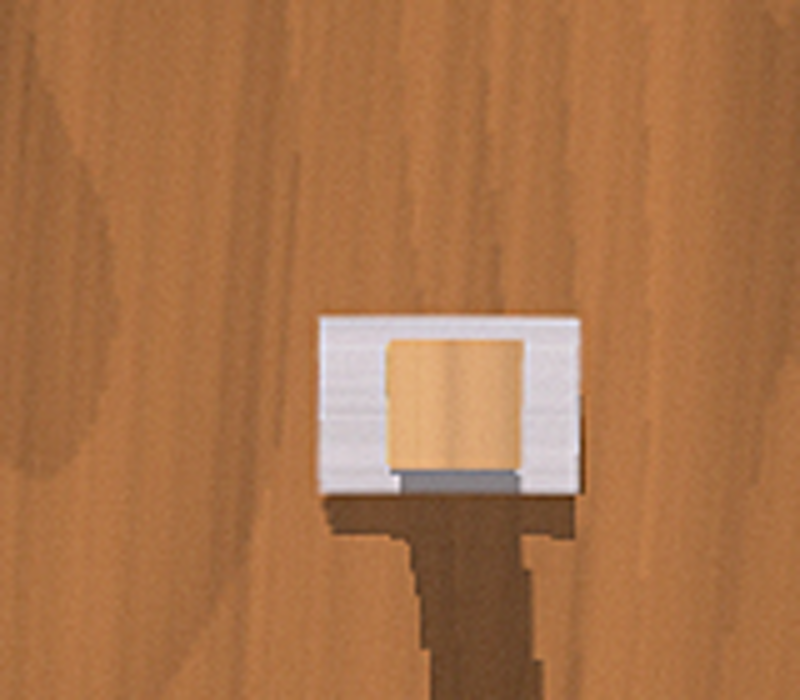

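Run:
```python
from plan import *
c=load("w11");f=lambda u,v:(200+(u-2)/5,20+(v-2)/5)
H=np.array([onz(c,*f(*p),90,True) for p in [(387,339),(523,339),(520,470),(389,470)]])
S=np.array([onz(c,*f(*p),10,True) for p in [(319,317),(580,317),(579,493),(320,494)]])
for n,A in (("H",H),("S",S)):
    d=A[1]+A[2]-A[0]-A[3];print(n,A.mean(0).round(1),"long ang",np.arctan2(d[1],d[0]).round(3),np.linalg.norm(A[1]-A[0]).round(1),np.linalg.norm(A[2]-A[1]).round(1))
p,R,s=now();print("tool y ang",np.arctan2(R[1,1],R[0,1]))
C=H.mean(0)
print(delta([C[0],C[1],130],pose(0,-1.5)).round(2),delta([C[0],C[1],50],pose(0,-1.5)).round(2))
```

```text
H [476.6 213.5  90. ] long ang 0.075 26.7 26.4
S [477.1 213.4  10. ] long ang 0.076 63.9 44.2
tool y ang 0.07077914482390722
[-0.    0.   -0.    8.44  0.75 14.18] [-0.    0.   -0.    8.44  0.76 22.18]
```

>>> move_arm(
  series=[
    [0,0,-0.005,2.8,0.25,3,1],
    [0,0,-0.005,5.6,0.5,6,1],
    [0,0,-0.005,8.4,0.75,9,1],
    [0,0,-0.005,8.4,0.75,12,1],
    [0,0,-0.005,8.4,0.75,14.2,1],
  ],
)

```text
time_s: 11.18
eef_pos: [475.0, 213.8, 127.1]
ee_rot: [0.0, 0.678, 0.735, -0.002]
force: [0.4, 0.7, 0.2]
grip_width: 0.999
```

Run:
```python
from plan import *
print(now()[0],delta([476.8,213.5,50],pose(0,-1.496)).round(2))
```

```text
[475.03081161 213.77245923 127.13386941] [-0.    0.    0.   -0.02  0.19  7.71]
```

>>> move_arm(
  series=[
    [0,0,0,0,0.1,3,1],
    [0,0,0,0,0.2,6,1],
    [0,0,0,0,0.2,7.7,1],
    [0,0,0,0,0.2,7.7,1],
  ],
)

```text
time_s: 11.52
eef_pos: [474.4, 212.9, 46.8]
ee_rot: [-0.001, 0.678, 0.735, -0.005]
force: [-0.4, 0.2, -0.0]
grip_width: 1.0
```

>>> move_arm(
  series=[
    [0,0,0,0,0,0,0.6],
    [0,0,0,0,0,0,0.35],
    [0,0,0,0,0,0,0.25],
    [0,0,0,0,0,0,0],
    [0,0,0,0,0,0,0],
  ],
  grip_force=60,
)

```text
time_s: 11.93
eef_pos: [475.2, 213.0, 47.8]
ee_rot: [0.0, 0.678, 0.735, -0.004]
force: [3.2, 1.6, -3.0]
grip_width: 0.297
```

>>> move_arm(
  series=[
    [0,0,0,0,0,0,0],
    [0,0,0,0,0,0,0],
  ],
)

```text
time_s: 12.1
eef_pos: [475.2, 213.0, 48.0]
ee_rot: [0.0, 0.678, 0.735, -0.004]
force: [-1.0, 0.4, -2.6]
grip_width: 0.301
```

Run:
```python
from plan import *
p,R,s=now();print(p,ang(R),s["force"],s["grip_width"])
grab("wrist","w12")
```

```text
[475.15839751 213.00144707  47.96067895] (np.float64(0.007876814489333403), np.float64(-1.4895832102476922)) [-0.95321936  0.40940391 -2.59361021] 0.3010917570475853
```

View pics/w12.png

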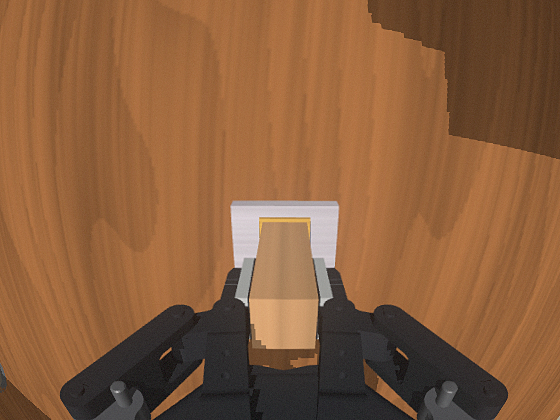

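```bash
python3 - <<'E'
from plan import *
p,R,s=now()
y=R[:,1].copy();y[2]=0;y/=np.linalg.norm(y);Rb=np.column_stack([np.cross(y,[0,0,1]),y,[0,0,1]])
Rrel=R.T@Rb; trel=R.T@(np.array([476.8,213.5,0])-p); trel[1]=0
print(Rrel.round(3),trel.round(2));np.savez("rel.npz",Rrel=Rrel,trel=trel)
E
cat >> plan.py <<'E'
import os
FACE=np.array([508.3,-215,90.]);TILT=.414;YAW=.155
def pframe():
    ex=np.array([np.cos(TILT)*np.cos(YAW),np.cos(TILT)*np.sin(YAW),np.sin(TILT)]);ey=np.array([-np.sin(YAW),np.cos(YAW),0]);return ex,ey,np.cross(ex,ey)
def target(h,dx=0,dy=0,dth=0):
    """tool pose with the sole h mm above the free pad face"""
    r=np.load("rel.npz");ex,ey,n=pframe()
    B0=np.column_stack([ex,ey,n])@Ry(-dth)
    best=None
    for k in (0,np.pi):
        Rt=B0@Rz(k)@r["Rrel"].T
        x=FACE+h*n+dx*ex+dy*ey-Rt@r["trel"]
        if Rt[1,1]<0: best=(x,Rt)
    return best
def blockin():
    """block in the pad frame, from the present tool pose"""
    p,R,s=now();r=np.load("rel.npz");ex,ey,n=pframe();F=np.column_stack([ex,ey,n])
    o=F.T@(p+R@r["trel"]-FACE);Bz=F.T@R@r["Rrel"];return o,Bz
E
python3 - <<'E'
from plan import *
x,R=target(60);print(x,R.round(2))
p,Rc,s=now()
print(delta([p[0],p[1],200],Rc).round(2))
q=ik(np.array([476,213,200]),Rc,s["joints"])[0]
for h in (60,20,0,-4): 
    x,R=target(h);print(h,x.round(1),ik(x,R,np.array([-.8,.29,1.86,.48,.8,.3])))
E
```

```text
[[-1.    -0.    -0.006]
 [ 0.     1.    -0.006]
 [ 0.006 -0.006 -1.   ]] [ 0.64  0.   47.76]
[ 465.17925879 -222.0202139   188.51064988] [[ 0.91  0.16  0.39]
 [ 0.14 -0.99  0.07]
 [ 0.4  -0.01 -0.92]]
[  0.     0.     0.    -0.09  -0.09 -15.22]
60 [ 465.2 -222.   188.5] (array([-0.84930852,  0.18554858,  1.84061029,  0.43233312,  0.939045  ,
        0.3381943 ]), np.float64(1.7053025658242404e-15))
20 [ 481.1 -219.5  151.9] (array([-0.81783723,  0.2613065 ,  1.85347579,  0.45807808,  0.84716543,
        0.32122664]), np.float64(2.842170943040401e-15))
0 [ 489.  -218.3  133.6] (array([-0.80268233,  0.30125605,  1.85624013,  0.47335228,  0.80325387,
        0.31068436]), np.float64(9.036417245060945e-12))
-4 [ 490.6 -218.   129.9] (array([-0.79969659,  0.3093925 ,  1.85649808,  0.47660588,  0.79465479,
        0.30840437]), np.float64(2.5569420358806384e-10))
```

>>> move_arm(
  series=[
    [0,0,0,0,0,-3,0],
    [0,0,0,0,0,-7,0],
    [0,0,0,0,0,-11,0],
    [0,0,0,0,0,-15,0],
    [0,0,0,0,0,-17,0],
  ],
)

```text
time_s: 12.57
eef_pos: [476.8, 214.3, 222.5]
ee_rot: [0.002, 0.678, 0.735, -0.002]
force: [-0.1, 0.5, -3.2]
grip_width: 0.299
```

Run:
```python
from plan import *
x,R=target(90);print(x)
seq(x,R,15)
```

```text
[ 453.25570012 -223.88330974  215.97622146]
from [476.8 214.3 222.5] rot 1.54 dist 43.9
[-0.02, 0.02, 0.1] [-2.9, -0.4, 0.1] [0.13 0.27 1.58 0.02 1.27 0.15] 0.0 dqmax 0.8
[-0.04, 0.04, 0.2] [-5.8, -0.8, 0.1] [0.06 0.23 1.63 0.04 1.24 0.17] 0.0 dqmax 0.8
[-0.06, 0.07, 0.29] [-8.7, -1.2, 0.2] [-0.01  0.2   1.67  0.06  1.2   0.18] 0.0 dqmax 0.9
[-0.08, 0.09, 0.39] [-11.6, -1.6, 0.2] [-0.09  0.17  1.72  0.09  1.18  0.2 ] 0.0 dqmax 0.9
[-0.1, 0.11, 0.49] [-14.5, -2.0, 0.3] [-0.16  0.14  1.75  0.12  1.15  0.21] 0.0 dqmax 0.9
[-0.12, 0.13, 0.59] [-17.4, -2.4, 0.3] [-0.24  0.12  1.78  0.14  1.13  0.21] 0.0 dqmax 0.9
[-0.14, 0.16, 0.69] [-20.3, -2.8, 0.4] [-0.32  0.1   1.81  0.18  1.11  0.22] 0.0 dqmax 1.0
[-0.16, 0.18, 0.79] [-23.2, -3.2, 0.5] [-0.4   0.09  1.83  0.21  1.09  0.23] 0.0 dqmax 0.9
[-0.18, 0.2, 0.88] [-26.1, -3.5, 0.5] [-0.48  0.08  1.84  0.24  1.08  0.23] 0.0 dqmax 0.9
[-0.2, 0.22, 0.98] [-29.0, -3.9, 0.6] [-0.55  0.08  1.85  0.27  1.06  0.24] 0.0 dqmax 0.9
[-0.22, 0.25, 1.08] [-31.9, -4.3, 0.6] [-0.62  0.08  1.86  0.3   1.05  0.25] 0.0 dqmax 0.9
[-0.24, 0.27, 1.18] [-34.8, -4.7, 0.7] [-0.69  0.09  1.85  0.33  1.04  0.27] 0.0 dqmax 0.8
[-0.26, 0.29, 1.28] [-37.7, -5.1, 0.8] [-0.76  0.1   1.85  0.36  1.03  0.29] 0.0 dqmax 0.8
[-0.28, 0.31, 1.38] [-40.6, -5.5, 0.8] [-0.82  0.11  1.84  0.39  1.02  0.32] 0.0 dqmax 0.7
[-0.3, 0.34, 1.47] [-43.5, -5.9, 0.9] [-0.87  0.13  1.82  0.42  1.01  0.35] 0.0 dqmax 0.7
```

>>> move_arm(
  series=[
    [-0.02,0.02,0.1,-2.9,-0.4,0.1,0],
    [-0.04,0.04,0.2,-5.8,-0.8,0.1,0],
    [-0.06,0.07,0.3,-8.7,-1.2,0.2,0],
    [-0.08,0.09,0.4,-11.6,-1.6,0.2,0],
    [-0.1,0.11,0.5,-14.5,-2,0.3,0],
  ],
)

```text
time_s: 12.98
eef_pos: [468.1, 66.8, 220.2]
ee_rot: [-0.004, 0.838, 0.541, 0.073]
force: [0.6, 0.4, -2.6]
grip_width: 0.295
```

Run:
```python
from plan import *
x,R=target(90);seq(x,R,10)
```

```text
from [468.1  66.8 220.2] rot 1.01 dist 29.1
[-0.02, 0.02, 0.1] [-2.7, 1.1, -0.2] [-0.24  0.12  1.79  0.14  1.13  0.22] 0.0 dqmax 0.9
[-0.04, 0.05, 0.19] [-5.4, 2.1, -0.4] [-0.32  0.1   1.81  0.17  1.11  0.23] 0.0 dqmax 0.9
[-0.06, 0.07, 0.29] [-8.1, 3.2, -0.7] [-0.4   0.09  1.83  0.2   1.09  0.23] 0.0 dqmax 0.9
[-0.08, 0.09, 0.39] [-10.8, 4.3, -0.9] [-0.48  0.08  1.84  0.24  1.08  0.24] 0.0 dqmax 0.9
[-0.1, 0.11, 0.49] [-13.5, 5.3, -1.1] [-0.55  0.08  1.85  0.27  1.06  0.25] 0.0 dqmax 0.9
[-0.12, 0.14, 0.58] [-16.2, 6.4, -1.3] [-0.63  0.08  1.86  0.3   1.05  0.26] 0.0 dqmax 0.9
[-0.13, 0.16, 0.68] [-18.9, 7.5, -1.6] [-0.69  0.09  1.86  0.33  1.04  0.27] 0.0 dqmax 0.8
[-0.15, 0.18, 0.78] [-21.6, 8.5, -1.8] [-0.76  0.1   1.85  0.36  1.03  0.29] 0.0 dqmax 0.8
[-0.17, 0.2, 0.87] [-24.3, 9.6, -2.0] [-0.82  0.11  1.84  0.39  1.02  0.32] 0.0 dqmax 0.7
[-0.19, 0.23, 0.97] [-27.0, 10.7, -2.2] [-0.87  0.13  1.82  0.42  1.01  0.35] 0.0 dqmax 0.7
```

>>> move_arm(
  series=[
    [-0.02,0.02,0.1,-2.7,1.1,-0.2,0],
    [-0.04,0.05,0.2,-5.4,2.1,-0.4,0],
    [-0.06,0.07,0.3,-8.1,3.2,-0.7,0],
    [-0.08,0.09,0.4,-10.8,4.3,-0.9,0],
    [-0.1,0.11,0.5,-13.5,5.3,-1.1,0],
  ],
)

```text
time_s: 13.4
eef_pos: [459.8, -79.9, 217.7]
ee_rot: [-0.01, 0.94, 0.309, 0.142]
force: [0.8, 0.0, -1.3]
grip_width: 0.299
```

Run:
```python
from plan import *
x,R=target(90);seq(x,R,5)
```

```text
from [459.8 -79.9 217.7] rot 0.49 dist 14.4
[-0.02, 0.02, 0.09] [-1.8, 2.2, -0.3] [-0.63  0.08  1.86  0.3   1.05  0.27] 0.0 dqmax 0.9
[-0.04, 0.05, 0.19] [-3.6, 4.5, -0.6] [-0.7   0.08  1.86  0.33  1.04  0.29] 0.0 dqmax 0.8
[-0.05, 0.07, 0.28] [-5.3, 6.7, -0.9] [-0.76  0.1   1.85  0.36  1.03  0.3 ] 0.0 dqmax 0.8
[-0.07, 0.09, 0.37] [-7.1, 9.0, -1.2] [-0.82  0.11  1.84  0.39  1.02  0.32] 0.0 dqmax 0.7
[-0.09, 0.11, 0.47] [-8.9, 11.2, -1.5] [-0.87  0.13  1.82  0.42  1.01  0.35] 0.0 dqmax 0.7
```

>>> move_arm(
  series=[
    [-0.02,0.02,0.09,-1.8,2.2,-0.3,0],
    [-0.04,0.05,0.19,-3.6,4.5,-0.6,0],
    [-0.05,0.07,0.28,-5.3,6.7,-0.9,0],
    [-0.07,0.09,0.37,-7.1,9,-1.2,0],
    [-0.09,0.11,0.47,-8.9,11.2,-1.5,0],
  ],
)

```text
time_s: 13.82
eef_pos: [452.3, -225.0, 215.3]
ee_rot: [-0.018, 0.977, 0.072, 0.2]
force: [0.6, 0.3, -2.3]
grip_width: 0.298
```

>>> move_arm(
  series=[
    [0,0,0,0,0,0,0],
    [0,0,0,0,0,0,0],
  ],
)

```text
time_s: 13.98
eef_pos: [451.6, -225.9, 214.7]
ee_rot: [-0.018, 0.977, 0.071, 0.2]
force: [-0.2, 0.7, -2.9]
grip_width: 0.292
```

Run:
```python
from plan import *
p,R,s=now();o,B=blockin();print(p,s["force"],o.round(1),B.round(3).tolist())
x,R=target(15);print(delta(x,R).round(3))
grab("wrist","w13");grab("side","s13");crop("s13",180,180,340,340,4,"cs13")
```

```text
[ 451.64128858 -225.87990427  214.73340238] [-0.21183783  0.68160234 -2.89177617] [-2.5 -1.9 89.6] [[-1.0, -0.01, 0.005], [0.01, -1.0, 0.003], [0.005, 0.003, 1.0]]
[ 3.000e-03  4.000e-03 -1.000e-02  2.990e-01 -1.520e-01  7.461e+00]
```

View pics/w13.png

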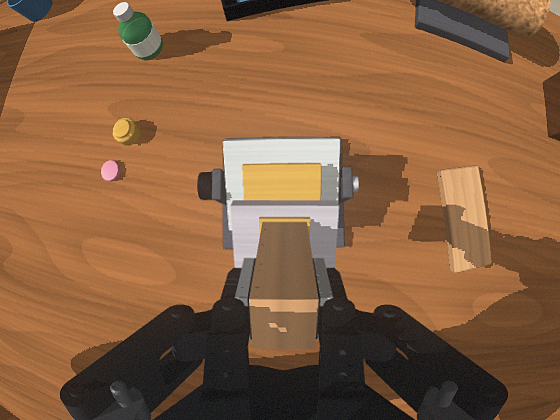

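View pics/cs13.png

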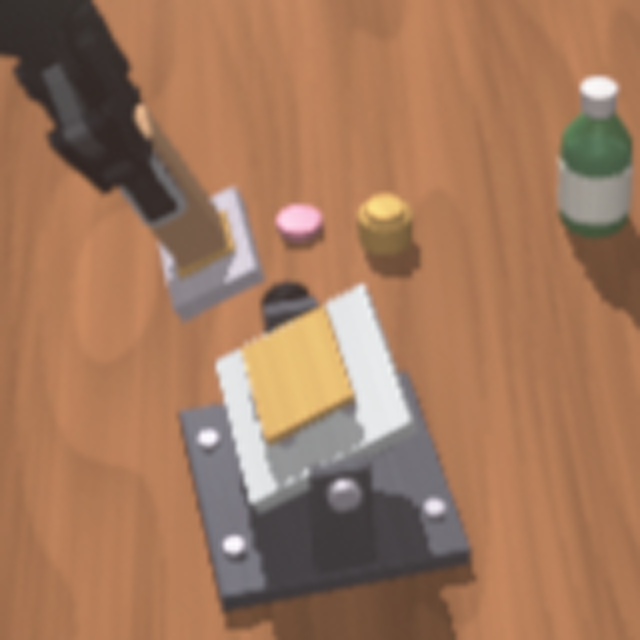

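>>> move_arm(
  series=[
    [0,0,-0.01,0.2,-0.1,2,0],
    [0,0,-0.01,0.3,-0.15,4.5,0],
    [0,0,-0.01,0.3,-0.15,6.5,0],
    [0,0,-0.01,0.3,-0.15,7.2,0],
    [0,0,-0.01,0.3,-0.15,7.2,0],
  ],
)

```text
time_s: 14.5
eef_pos: [482.6, -216.2, 148.8]
ee_rot: [-0.019, 0.977, 0.079, 0.199]
force: [0.4, 0.6, -2.3]
grip_width: 0.297
```

Run:
```python
from plan import *
p,R,s=now();o,B=blockin();print(p,s["force"],o.round(1),B.round(3).tolist())
x,R=target(6);print(delta(x,R).round(3))
grab("wrist","w14");crop("w14",200,180,360,300,5,"cw14");grab("side","s14");crop("s14",200,200,320,320,5,"cs14")
```

```text
[ 482.56685253 -216.1862983   148.82279527] [ 0.36793148  0.59544735 -2.2562421 ] [ 0.3  3.2 16.4] [[-1.0, 0.004, 0.006], [-0.004, -1.0, -0.001], [0.006, -0.001, 1.0]]
[-1.000e-03  6.000e-03  4.000e-03 -4.800e-02  3.150e-01  1.038e+00]
```

View pics/cw14.png

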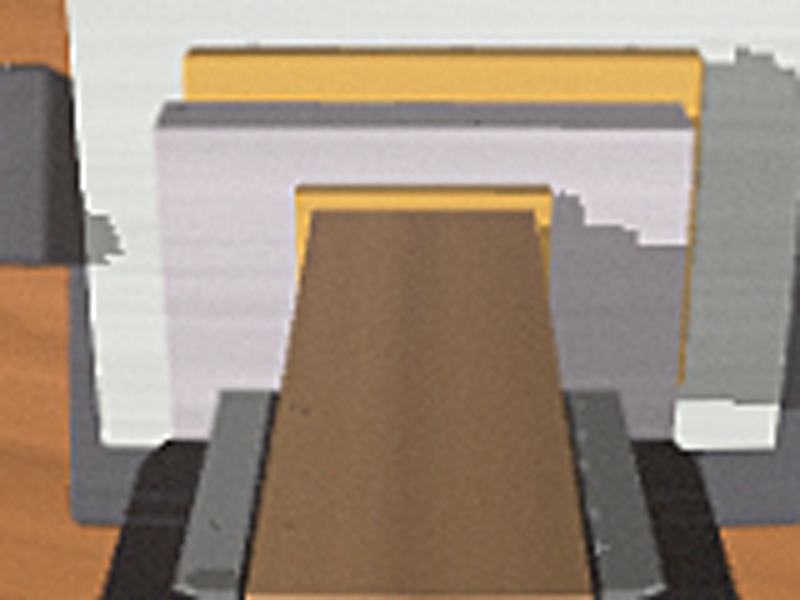

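View pics/cs14.png

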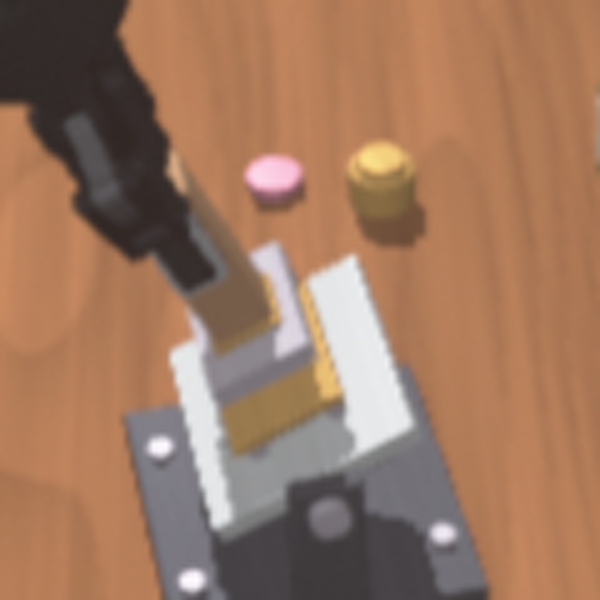

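>>> move_arm(
  series=[
    [0,0.005,0,0,0.3,0.5,0],
    [0,0.005,0,0,0.3,0.9,0],
    [0,0.005,0,0,0.3,1.0,0],
    [0,0.005,0,0,0.3,1.0,0],
  ],
)

```text
time_s: 14.93
eef_pos: [487.1, -219.8, 141.7]
ee_rot: [-0.017, 0.976, 0.078, 0.203]
force: [-0.3, -0.2, -3.2]
grip_width: 0.296
```

Run:
```python
from plan import *
p,R,s=now();o,B=blockin();print(p,s["force"],s["wrist_torque"],o.round(1),B.round(3).tolist())
x,R=target(0);print(delta(x,R).round(3))
```

```text
[ 487.12342672 -219.84921113  141.65409907] [-0.30413546 -0.19141205 -3.17090945] [-0.06856347  0.47133358  0.01362523] [ 1.4 -1.3  8.2] [[-1.0, 0.004, -0.001], [-0.004, -1.0, 0.002], [-0.001, 0.002, 1.0]]
[ 0.002 -0.001  0.004 -0.127 -0.122  0.826]
```

>>> move_arm(
  series=[
    [0,0,0,-0.1,-0.1,0.2,0],
    [0,0,0,-0.1,-0.1,0.4,0],
    [0,0,0,-0.1,-0.1,0.5,0],
  ],
)

```text
time_s: 15.18
eef_pos: [488.0, -218.6, 136.4]
ee_rot: [-0.017, 0.976, 0.078, 0.203]
force: [-0.7, -0.5, -2.7]
grip_width: 0.296
```

>>> move_arm(
  series=[
    [0,0,0,0,0,0.1,0],
    [0,0,0,0,0,0.2,0],
  ],
)

```text
time_s: 15.35
eef_pos: [488.8, -218.4, 134.5]
ee_rot: [-0.017, 0.976, 0.078, 0.203]
force: [0.6, -0.8, -4.5]
grip_width: 0.295
```

Run:
```python
from plan import *
p,R,s=now();o,B=blockin();print(p,s["force"],s["wrist_torque"],o.round(1),B.round(3).tolist())
print("Fn",R[:,2]@s["force"]); grab("wrist","w15")
```

```text
[ 488.80151503 -218.4253352   134.51754045] [ 0.59729619 -0.78249272 -4.48246274] [-0.05191921  0.44674124 -0.0110696 ] [ 0.2 -0.2  1. ] [[-1.0, 0.004, -0.001], [-0.004, -1.0, 0.002], [-0.001, 0.002, 1.0]]
Fn 4.295323870080575
```

>>> move_arm(
  series=[
    [0,0,0,0,0,0.1,0],
    [0,0,0,0,0,0.2,0],
  ],
)

```text
time_s: 15.57
eef_pos: [489.7, -218.3, 132.7]
ee_rot: [-0.017, 0.976, 0.078, 0.203]
force: [-0.5, 0.2, 0.6]
grip_width: 0.293
```

>>> move_arm(
  series=[
    [0,0,0,0,0,0.1,0],
    [0,0,0,0,0,0.2,0],
  ],
)

```text
time_s: 15.73
eef_pos: [490.5, -218.2, 131.1]
ee_rot: [-0.017, 0.976, 0.078, 0.203]
force: [-3.2, 0.7, 3.6]
grip_width: 0.299
```

Run:
```python
from plan import *
p,R,s=now();o,B=blockin();print(p,s["force"],s["wrist_torque"],o.round(1),B.round(3).tolist())
print("Fn",R[:,2]@s["force"]); grab("wrist","w15")
```

```text
[ 490.47792758 -218.23402072  131.05570515] [-3.15232572  0.72966558  3.62617388] [0.19081    0.83758586 0.19464593] [ 0.4 -0.2 -2.9] [[-1.0, 0.004, -0.001], [-0.004, -1.0, 0.002], [-0.001, 0.002, 1.0]]
Fn -4.516782546511143
```

>>> move_arm(
  series=[
    [0,0,0,0,0,0.1,0],
    [0,0,0,0,0,0.15,0],
    [0,0,0,0,0,0.15,0],
    [0,0,0,0,0,0.15,0],
  ],
)

```text
time_s: 16.12
eef_pos: [491.0, -218.1, 129.8]
ee_rot: [-0.017, 0.976, 0.078, 0.203]
force: [-5.3, 1.2, 5.0]
grip_width: 0.293
```

Run:
```python
from plan import *
p,R,s=now();o,B=blockin();print(p,s["force"],s["wrist_torque"],o.round(1),B.round(3).tolist())
print("Fn",R[:,2]@s["force"]); grab("wrist","w16");crop("w16",190,180,360,300,4.5,"cw16")
grab("side","s16");crop("s16",200,200,320,320,5,"cs16")
f=[]
from rig import ctrl
for i in range(4):
    grab("top","t16");s=ctrl.sense();f.append((R[:,2]@s["force"]).round(2))
print(f,ctrl.sense()["eef_pos"],ctrl.sense()["time_s"])
```

```text
[ 491.03599144 -218.14146834  129.83686427] [-5.31330282  1.17973358  5.01115188] [0.34323973 0.97450376 0.20650851] [ 0.4 -0.2 -4.2] [[-1.0, 0.004, -0.001], [-0.004, -1.0, 0.002], [-0.001, 0.002, 1.0]]
Fn -6.606656836259657
[np.float64(-7.86), np.float64(-7.45), np.float64(-7.5), np.float64(-7.96)] [ 491.01609436 -218.14694686  129.83145427] 16.4167
```

View pics/cw16.png

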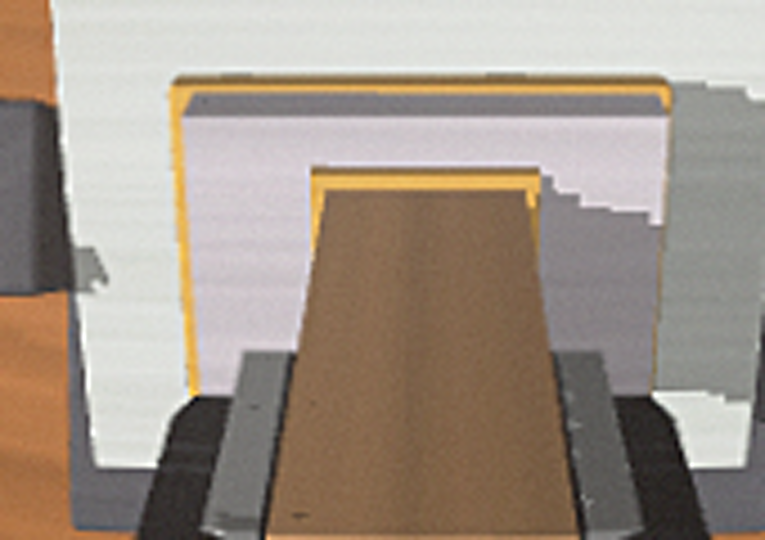

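View pics/cs16.png

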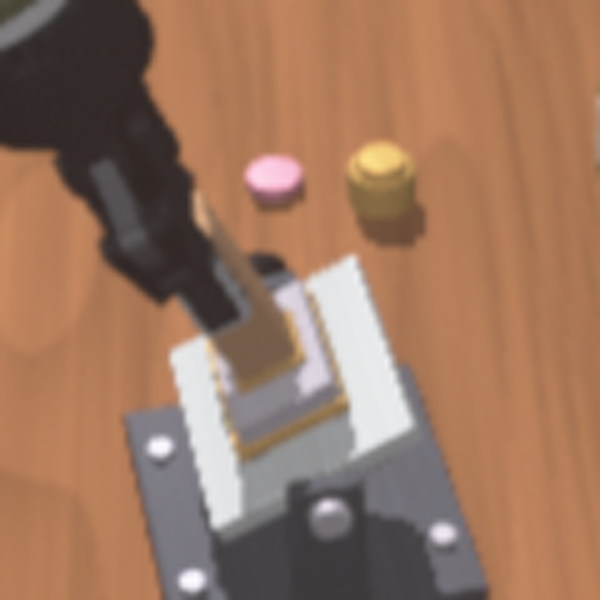

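Run:
```python
from rig import ctrl,job
s=ctrl.sense();print(s["force"],s["grip_width"],abs(s["dq"]).max());job.finish_job();print(ctrl.sense()["time_s"])
```

```text
[-5.8055071   0.47187392  6.22962591] 0.2964647667268335 0.0016032593837756461
the job is handed in; nothing more can be done
the job is handed in; nothing more can be done
```

I stood the block upright on its sole and let go of it. I then took it again by the handle, tilted it to the slope, pressed it onto the pad and handed the job in while still holding it. The job was handed in at about 16.4 s of the 64 s allowed; it reports no verdict.

**Standing check:** a picture from above showed the handle's end and the sole centred on each other within 0.5 mm, with the fingers well clear.

**Jig measurement:** three wrist views gave a tilt of about 0.41 rad (±0.015) and the jig turned about 0.155 rad. A first triangulation of the corners disagreed, giving 0.34 to 0.39 rad. I used 0.41 because the side-on view and the combined fit both gave it.

**Last checks before handing in:**

| What | Computed from the arm's pose and the grasp |
|---|---|
| Sole off the pad's centre | within 0.5 mm each way |
| Normals | within 0.01 rad |
| Long sides | within 0.01 rad |
| Contact force | about 10 N |
| Pad pushed in | about 4 mm |

- **Pad depth:** the force rose with depth just as the spring should, and there was no early contact, so I take the sole to be flush.
- **Pictures:** the wrist view suggested the sole lies 1 to 2 mm towards one side (−y), a little more than computed but well inside 10 mm. I saw no sign that the jig had moved or that the felt disc or brass weight had been disturbed. I did not measure these, nor check the other things on the bench at the end.
- **Unexplained reading:** the wrist force showed roughly 1.5 N of sideways push and some moment. I did not trace these further.

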